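# Turn the tilted load sign and lock it with its pin

### The arm

A 6-joint arm with a two-finger parallel gripper is mounted at the origin on a cart in front of the work surface, level with it; the furniture and walls round the work are solid. World frame = base frame: x ahead of the robot, y to its left, z up, the work surface at z = 0. Lengths are in m, angles in degrees, forces in N, time in s.
With the tool pointing down it reaches from about 0.4 to 0.825 m from the base axis. Payload 7 kg.
Tool frame: the origin (TCP) lies midway between the tips of the shut fingers; the grasp point (between the pads) lies 19 mm behind it; x points along the fingers, z is the direction in which the jaws open and shut, and the axes are right-handed (so a half turn about x gives the same grasp; the last joint's range is limited). The gripper opens to 88 mm and grips with 3 to 60 N. Pads are 19 mm wide; open, the fingers measure 130 mm over their backs; the gripper's body (78 mm by 193 mm) begins 47 mm behind the grasp point.
Start: joints at [16.507, 20.546, 0.682, 0, -70.136, -16.507], TCP at [0.675, -0, 0.227] pointing down, gripper open.
Joint ranges: [-176.03, 176.03], [-82.01, 121.73], [-58.28, 71.71], [-173.87, 95.51], [-174.79, -0.11], [-173.66, 173.66]. Speed limits (degrees/s): [136.94, 136.94, 172.46, 180, 180, 180].

### API

Orientations are given as [roll, pitch, yaw] about the fixed x, y, z axes, in that order (R = Rz(yaw) Ry(pitch) Rx(roll)).
In Python, from plant import ctrl gives the robot as it stands.
- The arm moves only by the tool servo_tool, never from a script. Its argument "motion" is a list of rows, each an object with "offset": the shift along the tool's x, y, z in m, a list of three; "roll": the turn about the tool's x in degrees; "claw": the opening, from -1 (shut) to 1 (fully open), so that 0 is half open. In form: [{"offset": [x, y, z], "roll": roll, "claw": claw}, ...]. A call has 1 to 12 rows; each row shifts and turns the commanded pose from where the row before left it, along the tool's axes as they then stand; what a row does not reach is not made up. A row lasts 1/8 s, in which the tool goes at most 62.5 mm and 10.7 degrees, less where a joint would pass 70% of its speed; a pose out of reach is approached as far as the arm can. A call is refused whole if a number of a shift passes 0.0625 or a number of a turn 10.7, either way. A call with a gripper value outside its range is refused whole. The fingers move at their own pace and stop on an object; the grip force is fixed at half the most. Time passes only in rows, so rows that do not move let the fingers close. It gives the time, the measured TCP pose, the force and the opening at its end, in the units of the state.
- ctrl.get_obs(): the state, without advancing time (a new reading comes with each control period).
- ctrl.snapshot(name): name is "scene" or "side" or "wrist"; returns a dict with "frame" (400x640x3 uint8, blue, green, red), "z_map" (400x640 float32, m along the optical axis (not along the pixel's ray), 0 where there is no reading), "mtx" (3x3 intrinsics, pixels), "extrinsics" (4x4, takes a point from camera to world coordinates). Camera axes: x right, y up, looking along -z (the intrinsics and any distortion apply to the point x, -y, -z); pixel columns grow to the right and rows downward; lengths in m; the calibration is good to about 2 mm. A picture is of the moment at which its call begins.
- ctrl.close_job(): hands the job in, once; it reports no verdict.
The state is a dict: "clock": time; "joint_pos": joint angles; "qvel": joint speeds; "tau": joint torques, N m; "tool_pos": TCP position; "orientation": TCP orientation; "force": force on the tool from outside, world axes, zero at the start; "moment": the same for the moment, N m; "opening": finger opening in m.
Only numpy, scipy, OpenCV 4.12 (cv2) and the standard library are available. Lean on these libraries where they do the work, as an engineer would, in place of code of your own. Each camera call takes 0.05 s, during which the arm holds its last target.

### The job

The steriliser load is finished: turn the tilted two-sided sign on its stand half a turn, as far as it goes, so that the face with the bars looks to the stand's front, the low side of its slope, instead of the face with the discs. Then lock it there: take the pin with the straight cylindrical handle out of the rack and push it down, square to the sloping plate, through the eye of the sign's tongue and the hole in the floating plate beneath, feeling for the hole, until its collar sits fully home on the tongue, and let go. Leave the ball-headed pin in the rack and do not knock over the cup or the two small bottles.

Things in the scene. Friction and masses are not known exactly. Their poses are not given: they have to be found in the camera images.
- head: Sloping head of the fixed sign stand. Origin on the sign's pivot axis, level with the upper face of the floating plate, 140 mm above the worktop. z = the pivot axis, leaning 28 degrees from vertical towards the stand's front, the low side, which faces the robot's left; x points to the stand's back and up the slope, y to the stand's left. Foot on the worktop: 120 x 110 mm. At least 40 mm free under the plate.
- plate_mid (a point): Mid-point of the floating steel plate's range, in its upper face: x = -60 mm, y = 0, z = 0 in the head's frame. The plate (52 x 38 x 8 mm) is stiffly set up to 4.5 mm forward or back of this along the head's x, a different amount each time, not told; light pushes do not shift it. Its round hole (9.4 mm, 1.2 mm bevel) goes right through, at the plate's centre, so at y = 0, x = -64.5 to -55.5 mm.
- sign (a joint): Sign's angle about the head's z, rad, growing anticlockwise seen from above. 0: face with two discs to the front, tongue to the back. 3.14 (stop): rows of bars to the front, tongue over the floating plate. Friction about 0.04 N m; it stays where left. To turn it, its right half (-y) is pushed to the back and on round to the left. At 0 and 3.14 the panel lies along y.
- sign_top (a point): Middle of the sign panel's upper edge, on the pivot axis. White panel 84 mm wide (42 mm each side of the pivot), 4 mm thick, from z = 14 mm to z = 74 mm in the head's frame, on a 14 mm round post that ends at z = 79 mm.
- eye (a point): Centre of the eye in the sign's steel tongue, in the tongue's upper face, 60 mm from the pivot axis; turns with the sign. The tongue is 3 mm thick, 34 mm wide, reaches 78 mm from the axis; its upper face lies at z = 5 mm in the head's frame, its underside 2 mm above the floating plate. The eye is a rectangle 18 mm along the tongue by 14 mm across.
- pin_rack: Fixed aluminium bridge, 44 x 124 mm, 60 mm high. Origin: centre of its underside, z up, y along the row. Two holes of 9.6 mm in its top, 35 mm either side of the centre along y; each pin hangs upright in one hole by its collar; either pin may be in either hole. Top 8 mm thick, open below.
- pin_handle (a point): The steel lock pin's grip point: on its axis, half-way up its straight cylindrical handle (16 mm diameter, 50 mm long, dark rings round it), 25 mm above the collar's upper side and 29 mm above the collar's underside. z axis = along the pin, handle end up. 0.09 kg.
- pin_shoulder (a point): Centre of the underside of the lock pin's collar (28 mm diameter, 4 mm thick), below the handle, on the pin's axis. It rests on the rack's top at first and on the tongue at the end.
- pin_tip (a point): Lower end of the lock pin's shank: 8 mm diameter, 40 mm long below the collar, the last 3 mm tapering to 5 mm.
- ball_center (a point): Centre of the ball (30 mm) on top of the other, ball-headed pin, same collar and shank, 36 mm above its collar's underside. Leave it.
- cup_white: Small white cup, 42 mm wide, 32 mm high; origin at the centre of its underside. Bystander.
- oil_dropper: Small amber dropper bottle, 34 mm wide, 102 mm high; origin at the centre of its underside. Bystander.
- polish_a: Small polish bottle, 31 mm wide, 79 mm high; origin at the centre of its underside. Bystander.

How it is judged (in metres and radians):
On the way, in this order (a step that is already met when the one before it is completed fails the run):
1. the sign is turned to its stop (value of joint sign above 3 rad), for 0.2 s.
2. the lock pin is through the eye and the floating plate (z of pin_tip in the frame of head below -0.02 m and x of pin_tip in the frame of head between -0.072 and -0.048 m and y of pin_tip in the frame of head between -0.008 and 0.008 m and value of joint sign above 3 rad), for 0.1 s.
At the end, for the whole second after the job is handed in: The sign stands within about 0.14 rad of its stop with the bars to the front; the lock pin is through the eye and the floating plate, square to the plate within 0.14 rad, its collar's underside within 3 mm of the tongue; it is released (value of joint sign above 3 rad and z of pin_shoulder in the frame of head below 0.008 m and z of pin_tip in the frame of head below -0.03 m and x of pin_tip in the frame of head between -0.072 and -0.048 m and y of pin_tip in the frame of head between -0.008 and 0.008 m and angle between the z axis of pin_shoulder and the z axis of head, either way round below 0.14 rad); the robot touches nothing.
It fails at once if the ball-headed pin is taken out or knocked about (distance of ball_center from where it was at the start of the episode above 0.02 m).
It fails at once if the cup is tipped over (angle between cup_white's own z axis and vertical above 0.6 rad).
It fails at once if the dropper bottle is tipped over (angle between oil_dropper's own z axis and vertical above 0.6 rad).
It fails at once if the polish bottle is tipped over (angle between polish_a's own z axis and vertical above 0.6 rad).
It also fails if it takes over 61 s, if anything falls off the work surface, if the arm or the gripper's body presses on something with over 40 N, if the wrist force passes 120 N, or if a joint passes its speed limit or range.

## Working session

There is one attempt and no reset: what is moved stays moved. The work goes in short steps, Python scripts to look and compute and a tool call to move; the robot and the scene stay as the last step left them, time stands still between calls to the robot, and variables do not carry over. Pictures are saved under pics/ and viewed, and the job is handed in when it is done.

Besides the shell and the picture viewer there is one more tool, called after "Call:" as name(argument=value, ...), one argument or row to a line, values as JSON. servo_tool: Moves the arm, as the interface text tells. Its arguments: {"type":"object","properties":{"motion":{"type":"array"}},"required":["motion"]}

```bash
ls; mkdir -p pics; python3 - <<'E'
from plant import ctrl
import cv2,numpy as np,pickle
print(ctrl.get_obs())
for n in ["scene","side","wrist"]:
    s=ctrl.snapshot(n); cv2.imwrite(f"pics/{n}0.png",s["frame"]); pickle.dump(s,open(f"{n}0.pkl","wb")); print(n,s["mtx"],s["extrinsics"].round(3), [k for k in s])
E
```

```text
pics
{'clock': 0.0, 'joint_pos': array([ 1.65065753e+01,  2.05931238e+01,  6.35140143e-01, -2.24912774e-02,
       -7.01347763e+01, -1.65077569e+01]), 'qvel': array([ 0.02321174, -0.09990743,  0.01574861, -0.04558938,  0.03489735,
       -0.0570599 ]), 'tau': array([-8.00930356e-04, -5.82726967e+01,  2.93058443e+01,  6.99745238e+00,
        6.93249181e-03, -2.06530804e-04]), 'tool_pos': array([ 6.74522677e-01, -1.18966507e-05,  2.25606538e-01]), 'orientation': array([   3.66919705,   89.90486011, -176.33964439]), 'force': array([-0.51218473,  0.15922355,  0.40978939]), 'moment': array([-0.02322856,  0.02478244, -0.01087791]), 'opening': 0.0875175317513608}
scene [[433.8781426    0.         320.09247396]
 [  0.         433.8781426  192.05407014]
 [  0.           0.           1.        ]] [[ 0.465  0.476 -0.747 -0.408]
 [-0.885  0.25  -0.392 -0.494]
 [-0.     0.843  0.537  0.822]
 [ 0.     0.     0.     1.   ]] ['frame', 'z_map', 'mtx', 'extrinsics']
side [[463.43559795   0.         320.7702086 ]
 [  0.         463.43559795 207.30447216]
 [  0.           0.           1.        ]] [[-0.944  0.184 -0.273  0.192]
 [-0.329 -0.573  0.751  0.968]
 [-0.018  0.799  0.601  0.93 ]
 [ 0.     0.     0.     1.   ]] ['frame', 'z_map', 'mtx', 'extrinsics']
wrist [[294.13859877   0.         321.37188672]
 [  0.         294.13859877 204.32069132]
 [  0.           0.           1.        ]] [[-1.    -0.001  0.001  0.675]
 [ 0.    -0.955 -0.297 -0.082]
 [ 0.002 -0.297  0.955  0.384]
 [ 0.     0.     0.     1.   ]] ['frame', 'z_map', 'mtx', 'extrinsics']
```

View pics/scene0.png

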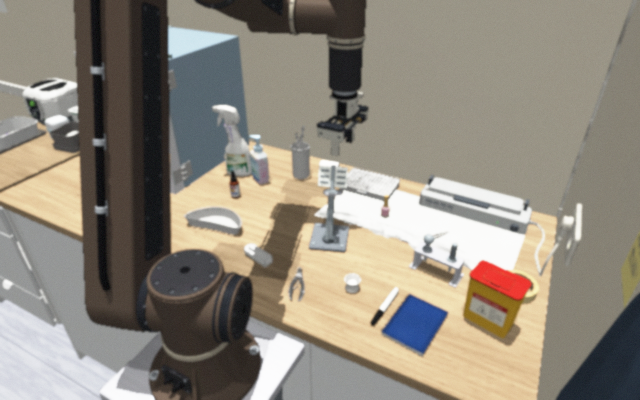

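View pics/side0.png

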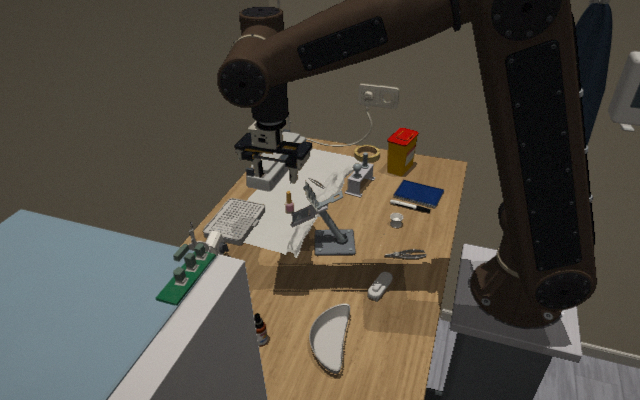

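View pics/wrist0.png

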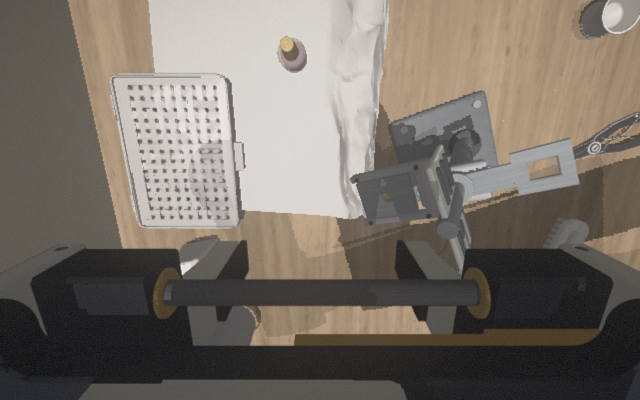

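```bash
cat > h.py <<'E'
import numpy as np,cv2,pickle
def load(n): return pickle.load(open(n+".pkl","rb"))
def pts(s):
    z=s["z_map"];K=s["mtx"];v,u=np.mgrid[0:400,0:640]
    P=np.stack([(u-K[0,2])/K[0,0]*z,-(v-K[1,2])/K[1,1]*z,-z],-1)
    E=s["extrinsics"]; return P@E[:3,:3].T+E[:3,3]
def proj(s,p):
    E=s["extrinsics"];K=s["mtx"];q=(np.atleast_2d(p)-E[:3,3])@E[:3,:3]
    return np.stack([K[0,0]*q[:,0]/-q[:,2]+K[0,2],K[1,1]*-q[:,1]/-q[:,2]+K[1,2]],-1)
def crop(s,u0,v0,u1,v1,f,name):
    cv2.imwrite("pics/"+name,cv2.resize(s["frame"][v0:v1,u0:u1],None,fx=f,fy=f,interpolation=cv2.INTER_CUBIC))
E
python3 - <<'E'
from h import *
w=load("wrist0");P=pts(w)
crop(w,340,70,640,270,2.6,"w0c.png")
s=load("scene0");crop(s,280,120,480,300,4,"s0c.png")
d=load("side0");crop(d,270,140,450,270,4,"d0c.png")
for u,v in [(360,178),(375,215),(425,215),(400,190),(400,125),(485,100),(490,165),(445,230),(435,150),(465,250),(515,160),(575,150),(577,185),(530,170),(545,165),(615,15),(288,45),(450,190)]:
    print(u,v,P[v,u].round(4))
for n,S in (("scene",s),("side",d)):
  Q=pts(S)
  print(n)
  for u,v in ([(428,240),(453,252),(440,262),(352,283),(385,210),(235,185),(332,165),(330,235)] if n=="scene" else [(357,168),(366,158),(396,220),(290,207),(262,335),(312,190),(330,200),(300,215),(335,242)]): print(u,v,Q[v,u].round(4))
E
```

```text
360 178 [ 0.6371 -0.0214  0.1044]
375 215 [0.6203 0.0171 0.103 ]
425 215 [0.5786 0.0087 0.1268]
400 190 [ 0.6007 -0.0124  0.1162]
400 125 [ 0.5784 -0.0674  0.0123]
485 100 [ 0.4791 -0.0962  0.012 ]
490 165 [ 0.4599 -0.0182  0.0121]
445 230 [ 0.5954 -0.0098  0.2087]
435 150 [ 0.5902 -0.0552  0.1633]
465 250 [0.5752 0.0091 0.1988]
515 160 [ 0.5302 -0.048   0.1647]
575 150 [ 0.3465 -0.0356  0.0004]
577 185 [3.317e-01 1.090e-02 2.000e-04]
530 170 [ 0.4002 -0.0098  0.0018]
545 165 [ 0.3801 -0.0159 -0.0007]
615 15 [ 0.3535 -0.1836  0.016 ]
288 45 [ 0.7055 -0.1418  0.0789]
450 190 [ 0.5844 -0.0299  0.1839]
scene
428 240 [ 0.5188 -0.3289  0.1001]
453 252 [ 0.5126 -0.3975  0.0907]
440 262 [ 0.4997 -0.3722  0.0564]
352 283 [ 0.362  -0.1836  0.0146]
385 210 [ 0.694  -0.1491  0.0302]
235 185 [0.568  0.3444 0.0514]
332 165 [ 0.5913 -0.0086  0.2079]
330 235 [ 0.4962 -0.0521  0.0315]
side
357 168 [ 0.5258 -0.3151  0.0981]
366 158 [ 0.514  -0.3885  0.0972]
396 220 [ 0.3598 -0.1868  0.0131]
290 207 [ 0.6982 -0.1323  0.0257]
262 335 [0.5629 0.3696 0.0414]
312 190 [ 0.5883 -0.0523  0.1693]
330 200 [ 0.5267 -0.0303  0.1628]
300 215 [ 0.6116 -0.0089  0.1049]
335 242 [ 0.5113 -0.0285  0.0119]
```

View pics/w0c.png

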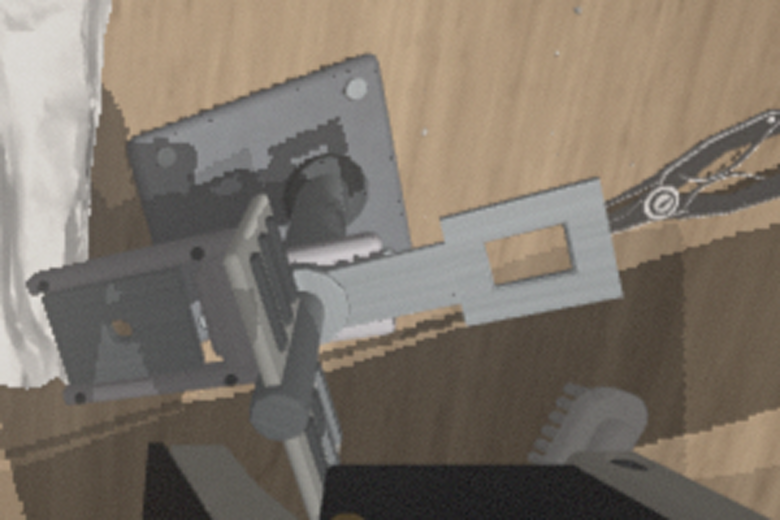

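View pics/s0c.png

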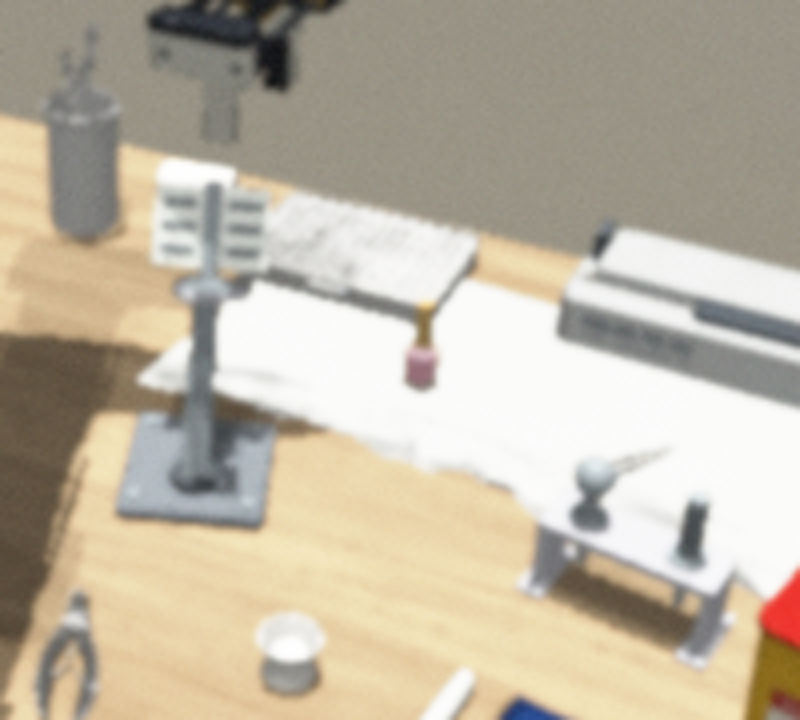

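View pics/d0c.png

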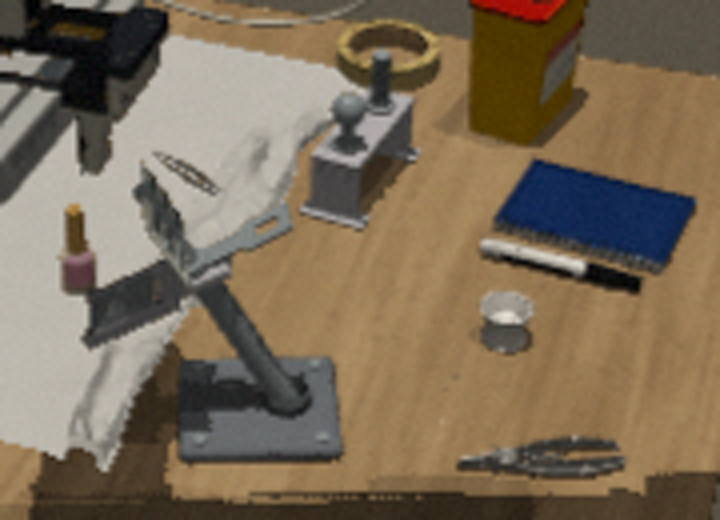

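```bash
cat >> h.py <<'E'
def headR(psi):
    a=np.radians(28);c,s=np.cos(psi),np.sin(psi)
    z=np.array([np.sin(a)*c,np.sin(a)*s,np.cos(a)]);x=np.array([-np.cos(a)*c,-np.cos(a)*s,np.sin(a)])
    return np.stack([x,np.cross(z,x),z],1)
E
python3 - <<'E'
from h import *
from scipy.optimize import least_squares
w=load("wrist0")
px=np.array([(600,178),(622,297),(485,242),(565,223),(576,270),(497,286)])/2.6+[340,70]-0.3
# y: head y = -world y => image up(-y world) = +y head
hp=np.array([(78,17,5),(78,-17,5),(51,7,5),(69,7,5),(69,-7,5),(51,-7,5)])/1e3
tp=np.array([281,412])/2.6+[340,70]
def f(p,full=False):
    R=headR(p[2]);o=np.array([p[0],p[1],.14+p[3]])
    q=proj(w,hp@R.T+o);r=(q-px)
    t=proj(w,np.array([0,0,.079])@R.T+o)-tp
    return np.r_[r.ravel(),t.ravel(),p[3]/0.002]
r=least_squares(f,[.56,-.02,0,0]);print(r.x,np.degrees(r.x[2]),f(r.x).round(1))
R=headR(r.x[2]);o=np.r_[r.x[:2],.14]
P=pts(w)
for u,v in [(360,178),(375,215),(425,215),(400,190),(515,160),(445,230),(450,190),(465,250)]: print(u,v,(1e3*(P[v,u]-o)@R).round(1))
# check fused: points in all cams in head frame
for n in("scene0","side0","wrist0"):
    S=load(n);Q=(pts(S)-o)@R*1e3
    m=(abs(Q[...,1])<50)&(abs(Q[...,0])<100)&(abs(Q[...,2])<100)&(S["z_map"]>0)
    t=m&(Q[...,0]>40)&(Q[...,0]<78)&(abs(Q[...,1])<17)&(abs(Q[...,2]-5)<12)
    a=m&(abs(Q[...,0])<10)&(Q[...,2]>20)&(Q[...,2]<70)&(abs(Q[...,1])>12)
    print(n,t.sum(),np.median(Q[t],0) if t.any() else 0,a.sum(),np.median(Q[a],0),Q[a].min(0),Q[a].max(0),)
    for nm,pp in (("orig",[0,0,0]),("hole mid",[-60,0,0]),("top",[0,0,79])): print(nm,proj(S,R@(np.array(pp)/1e3)+o).round(1))
np.save("head.npy",np.r_[o,r.x[2]])
# hole ray to plane z=0
px=np.array([122,327])/2.6+[340,70]
K=w["mtx"];E=w["extrinsics"];d=E[:3,:3]@np.array([(px[0]-K[0,2])/K[0,0],-(px[1]-K[1,2])/K[1,1],-1])
t=-((E[:3,3]-o)@R[:,2])/(d@R[:,2]);print("hole",((E[:3,3]+t*d-o)@R*1e3))
E
```

```text
[ 0.55913344 -0.02405816  0.38659841 -0.0018356 ] 22.150457415257335 [ 1.2  0.3 -0.4 -0.4  0.7 -0.6  0.4  0.2 -0.8  0.1 -0.5 -0.4 -0.5  0.8
 -0.9]
360 178 [-81.4  26.9   2.9]
375 215 [-81.1 -15.    1.2]
425 215 [-33.  -23.    2.7]
400 190 [-49.1   4.9  -0.9]
515 160 [43.2 11.2  5. ]
445 230 [-2.2  0.5 78.9]
450 190 [ 1.9 14.9 48.7]
465 250 [  3.4 -24.7  64.8]
scene0 22 [73.32337112  1.9333188   3.52125568] 349 [ 1.84657872 13.99460054 46.28008489] [ -5.51714881 -40.0003145   20.0928668 ] [ 9.90695377 43.41550261 69.95889678]
orig [[331.5 191.2]]
hole mid [[332.7 189.8]]
top [[332.8 164.3]]
side0 73 [5.94555643e+01 5.59914479e-02 4.24857369e+00] 109 [  1.11450195 -25.81857468  46.38179294] [ -2.50453575 -46.43194559  20.59023412] [ 3.97430876 37.20934738 69.73211979]
orig [[318.5 205.6]]
hole mid [[300.4 214.3]]
top [[304.6 186. ]]
wrist0 2219 [59.82022687  0.38884973  5.65058533] 1169 [ 1.34889049 21.14582698 48.2336818 ] [ -4.24486075 -41.19982296  20.10319947] [ 3.73762955 41.92402189 69.90394814]
orig [[457.2 183.7]]
hole mid [[390.4 197.3]]
top [[448.8 230.3]]
hole [-6.27998435e+01  2.22233098e+00 -4.46636883e-14]
```

```bash
cat >> h.py <<'E'
from scipy.spatial.transform import Rotation as Ro
def head():
    h=np.load("head.npy");return h[:3],headR(h[3])
# commanded frame approx: tool x = down, yaw angle g of tool z (jaw) in world
def toolR(g):
    x=np.array([0,0,-1.]);z=np.array([np.cos(g),np.sin(g),0]);return np.stack([x,np.cross(z,x),z],1)
def obsR(o): return Ro.from_euler("xyz",o["orientation"],degrees=True).as_matrix()
E
python3 - <<'E'
from h import *
from plant import ctrl
ob=ctrl.get_obs();print(obsR(ob).round(3))
g0=np.arctan2(obsR(ob)[1,2],obsR(ob)[0,2]);print("jaw yaw",np.degrees(g0))
o,R=head();up=np.array([0,0,1.])
def tcp(th,r=.034,zt=.056,hy=.0095,hz=.021):
    n=np.array([np.cos(th),np.sin(th),0]);rad=np.array([np.sin(th),-np.cos(th),0])
    y=R@rad; g=np.arctan2(y[1],y[0]); T=toolR(g)
    pts=[R.T@(s*up+a*T[:,1]+b*T[:,2]) for s in np.linspace(0,.05,51) for a in(-hy,hy) for b in(-hz,0,hz)]
    m=max(p@n for p in pts if zt+p[2]<=.074)
    return o+R@(rad*r+np.array([0,0,zt])-n*(m+.002)),np.degrees(g),m
for t in range(-20,181,10):
    p,g,m=tcp(np.radians(t));print(t,p.round(4),round(g,1),round(m,4))
E
```

```text
[[-0.001 -0.    -1.   ]
 [-0.    -1.     0.   ]
 [-1.     0.     0.001]]
jaw yaw 179.99673665340487
-20 [0.6003 0.0192 0.1745] 94.3 0.0195
-10 [0.5949 0.0225 0.1765] 103.3 0.0201
0 [0.5888 0.0247 0.1791] 112.2 0.0201
10 [0.5824 0.0257 0.182 ] 121.0 0.0201
20 [0.5757 0.0251 0.1854] 130.0 0.0195
30 [0.5691 0.0228 0.1891] 139.2 0.0184
40 [0.5633 0.0193 0.1927] 148.7 0.0176
50 [0.5582 0.014  0.1963] 158.6 0.016
60 [0.5544 0.0079 0.1994] 169.0 0.0146
70 [0.5519 0.0006 0.2021] 179.7 0.0129
80 [ 0.5509 -0.007   0.2041] -169.1 0.0112
90 [ 0.5513 -0.0148  0.2054] -157.8 0.0095
100 [ 0.552  -0.0202  0.2062] -146.6 0.0104
110 [ 0.5535 -0.0257  0.2065] -135.4 0.011
120 [ 0.556  -0.0312  0.2064] -124.7 0.0114
130 [ 0.5595 -0.0364  0.2057] -114.3 0.0114
140 [ 0.564  -0.0411  0.2044] -104.4 0.0112
150 [ 0.5693 -0.0449  0.2026] -94.9 0.0107
160 [ 0.5752 -0.0476  0.2002] -85.7 0.01
170 [ 0.5815 -0.049   0.1974] -76.7 0.0092
180 [ 0.5878 -0.0491  0.1943] -67.8 0.0084
```

Call:
servo_tool(
  motion=[
    {"offset": [0,-0.015,0.0],"roll": 0,"claw": -1},
    {"offset": [0,-0.02,0.015],"roll": 0,"claw": -1},
    {"offset": [0,0,0.025],"roll": 0,"claw": -1},
    {"offset": [0,0,0.025],"roll": 0,"claw": -1},
    {"offset": [0,0,0],"roll": 10,"claw": -1},
    {"offset": [0,0,0],"roll": 10,"claw": -1},
    {"offset": [0,0,0],"roll": 10,"claw": -1},
    {"offset": [0,0,0],"roll": 10,"claw": -1},
    {"offset": [0,0,0],"roll": 10,"claw": -1},
    {"offset": [0,0,0],"roll": 10,"claw": -1},
    {"offset": [0,0,0],"roll": 8,"claw": -1},
    {"offset": [0,0,0],"roll": 0,"claw": -1},
  ],
)

```text
clock: 1.65
tool_pos: [0.6093, 0.036, 0.2267]
orientation: [-45.2, 90.0, 66.9]
force: [-0.4, -0.2, -0.3]
opening: 0.0004
```

```bash
python3 - <<'E'
from h import *
from plant import ctrl
ob=ctrl.get_obs();print(obsR(ob).round(3),ob["joint_pos"].round(1))
s=ctrl.snapshot("side");pickle.dump(s,open("side1.pkl","wb"));crop(s,220,100,420,260,4,"d1.png")
w=ctrl.snapshot("wrist");pickle.dump(w,open("wrist1.pkl","wb"));cv2.imwrite("pics/w1.png",w["frame"])
E
```

```text
[[ 0.    -0.926 -0.376]
 [ 0.    -0.376  0.926]
 [-1.    -0.     0.   ]] [ 21.7  14.5  -7.9  -0.  -67.6 -89.6]
```

View pics/d1.png

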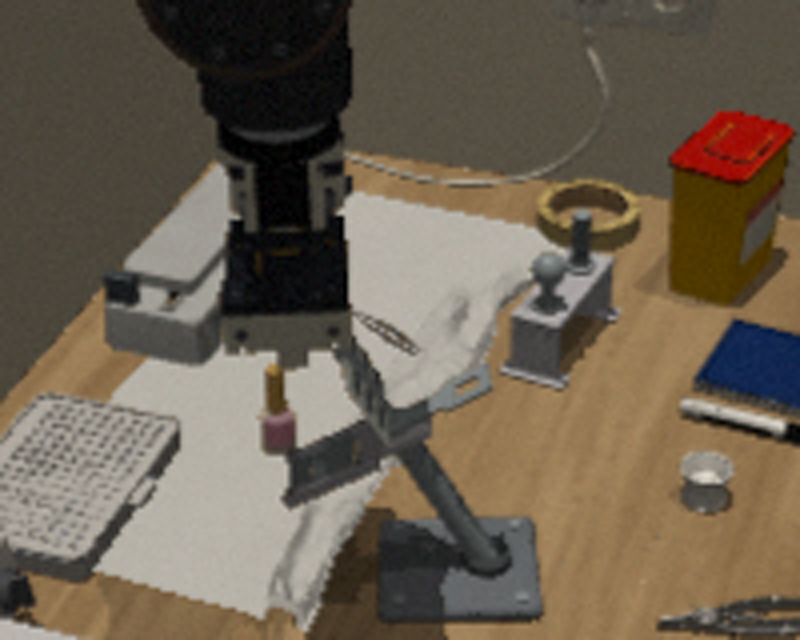

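View pics/w1.png

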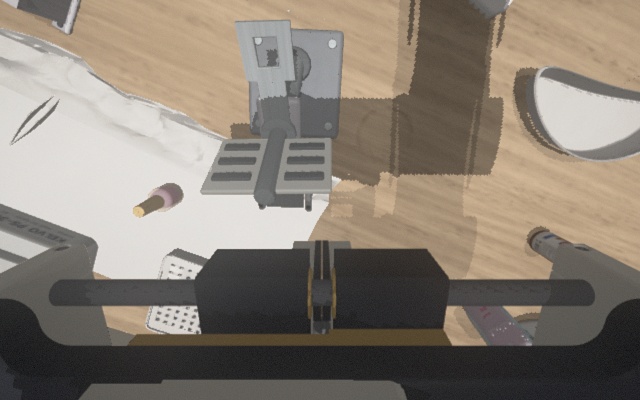

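```bash
cat >> h.py <<'E'
up=np.array([0,0,1.])
def tcp(th,r=.034,zt=.056,hy=.0095,hz=.018):
    o,R=head()
    n=np.array([np.cos(th),np.sin(th),0]);rad=np.array([np.sin(th),-np.cos(th),0])
    y=R@rad; g=np.arctan2(y[1],y[0]); T=toolR(g)
    pts=[R.T@(s*up+a*T[:,1]+b*T[:,2]) for s in np.linspace(0,.05,51) for a in(-hy,hy) for b in(-hz,0,hz)]
    m=max(p@n for p in pts if zt+p[2]<=.074)
    return o+R@(rad*r+np.array([0,0,zt])-n*(m+.002)),g
def rows(ws,p,g):
    for q,h in ws:
        T=toolR(g);d=T.T@(q-p);dr=-np.degrees((h-g+np.pi)%(2*np.pi)-np.pi)
        print((d.round(4)).tolist(),round(dr,1));p,g=q,h
E
python3 - <<'E'
from h import *
rows([tcp(np.radians(t)) for t in range(0,181,10)],np.array([.6093,.036,.180]),np.radians(112))
E
```

```text
[0.0009, 0.0233, -0.0028] -0.2
[-0.003, 0.0056, 0.0033] -8.8
[-0.0033, 0.0059, 0.003] -9.0
[-0.0036, 0.0064, 0.0025] -9.2
[-0.0036, 0.0066, 0.0021] -9.5
[-0.0036, 0.0072, 0.0016] -9.9
[-0.0031, 0.0071, 0.0013] -10.4
[-0.0027, 0.0075, 0.0011] -10.8
[-0.002, 0.0077, 0.001] -11.1
[-0.0013, 0.0077, 0.001] -11.3
[-0.0008, 0.0054, 0.0014] -11.3
[-0.0003, 0.0055, 0.0017] -11.1
[0.0002, 0.0057, 0.002] -10.8
[0.0007, 0.0059, 0.0022] -10.4
[0.0013, 0.006, 0.0023] -9.9
[0.0019, 0.0061, 0.0023] -9.5
[0.0024, 0.0061, 0.0021] -9.2
[0.0028, 0.0061, 0.0019] -9.0
[0.003, 0.006, 0.0015] -8.8
```

Call:
servo_tool(
  motion=[
    {"offset": [0.023,0,0],"roll": 0,"claw": -1},
    {"offset": [0.023,0,0],"roll": 0,"claw": -1},
    {"offset": [0,0,0],"roll": 0,"claw": -1},
  ],
)

```text
clock: 2.12
tool_pos: [0.6087, 0.035, 0.1789]
orientation: [82.6, 89.8, -165.3]
force: [0.4, -0.3, 1.1]
opening: 0.0005
```

Call:
servo_tool(
  motion=[
    {"offset": [0,0.012,-0.001],"roll": 0,"claw": -1},
    {"offset": [0,0.011,-0.001],"roll": 0,"claw": -1},
    {"offset": [-0.003,0.0056,0.0033],"roll": -9,"claw": -1},
    {"offset": [-0.0033,0.0059,0.003],"roll": -9,"claw": -1},
    {"offset": [-0.0036,0.0064,0.0025],"roll": -9.2,"claw": -1},
    {"offset": [-0.0036,0.0066,0.0021],"roll": -9.5,"claw": -1},
    {"offset": [-0.0036,0.0072,0.0016],"roll": -10.2,"claw": -1},
    {"offset": [-0.0031,0.0071,0.0013],"roll": -10.7,"claw": -1},
    {"offset": [-0.0027,0.0075,0.0011],"roll": -10.7,"claw": -1},
    {"offset": [-0.002,0.0077,0.001],"roll": -10.7,"claw": -1},
    {"offset": [0,0,0],"roll": 0,"claw": -1},
  ],
)

```text
clock: 3.5
tool_pos: [0.5513, -0.0076, 0.2065]
orientation: [-165.8, 89.9, 25.1]
force: [-1.0, 1.1, 0.9]
opening: 0.0003
```

```bash
python3 - <<'E'
from h import *
from plant import ctrl
ob=ctrl.get_obs();R=obsR(ob);print(ob["tool_pos"],np.degrees(np.arctan2(R[1,2],R[0,2])),ob["joint_pos"].round(1),ob["moment"].round(2),tcp(np.radians(80)))
s=ctrl.snapshot("scene");pickle.dump(s,open("scene2.pkl","wb"));crop(s,260,110,400,230,4,"s2.png")
w=ctrl.snapshot("wrist");pickle.dump(w,open("wrist2.pkl","wb"));cv2.imwrite("pics/w2.png",w["frame"])
E
```

```text
[ 0.55126726 -0.00755637  0.20647415] -169.09657101142017 [ 19.6   9.7 -16.8  -0.  -63.4  -8.7] [ 0.24  0.21 -0.  ] (array([ 0.5508549 , -0.00704846,  0.2040908 ]), np.float64(-2.9521038781086637))
```

View pics/s2.png

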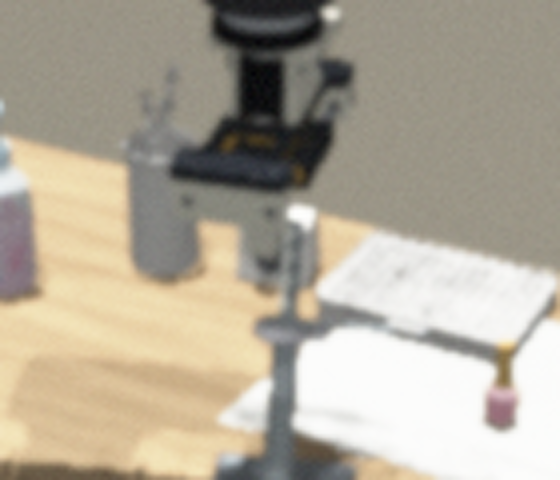

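View pics/w2.png

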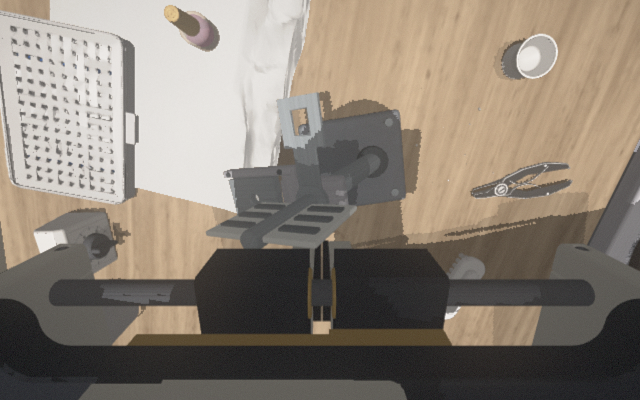

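Call:
servo_tool(
  motion=[
    {"offset": [0.0,0.0077,0.001],"roll": -10.7,"claw": -1},
    {"offset": [0.0002,0.0054,0.0014],"roll": -10.7,"claw": -1},
    {"offset": [0.0003,0.0055,0.0017],"roll": -10.7,"claw": -1},
    {"offset": [0.0002,0.0057,0.002],"roll": -10.7,"claw": -1},
    {"offset": [0.0007,0.0059,0.0022],"roll": -10.7,"claw": -1},
    {"offset": [0.0013,0.006,0.0023],"roll": -10.5,"claw": -1},
    {"offset": [0.0019,0.0061,0.0023],"roll": -10,"claw": -1},
    {"offset": [0.0024,0.0061,0.0021],"roll": -9.5,"claw": -1},
    {"offset": [0.0028,0.0061,0.0019],"roll": -9.5,"claw": -1},
    {"offset": [0,0,0],"roll": 0,"claw": -1},
  ],
)

```text
clock: 4.85
tool_pos: [0.582, -0.0494, 0.1953]
orientation: [-79.5, 90.0, -155.7]
force: [-0.1, -0.5, -0.2]
opening: 0.0003
```

```bash
python3 - <<'E'
from h import *
from plant import ctrl
ob=ctrl.get_obs();R=obsR(ob);print(ob["tool_pos"],np.degrees(np.arctan2(R[1,2],R[0,2])),ob["joint_pos"].round(1),ob["moment"].round(2),tcp(np.radians(180)))
w=ctrl.snapshot("wrist");pickle.dump(w,open("wrist3.pkl","wb"));cv2.imwrite("pics/w3.png",w["frame"])
E
```

```text
[ 0.58201481 -0.0493918   0.19530992] -76.23265965870367 [ 14.3  13.4 -13.7   0.  -63.   89.4] [-0.16  0.12 -0.05] (array([ 0.58780776, -0.04909455,  0.19432194]), np.float64(-1.1841979140758634))
```

View pics/w3.png

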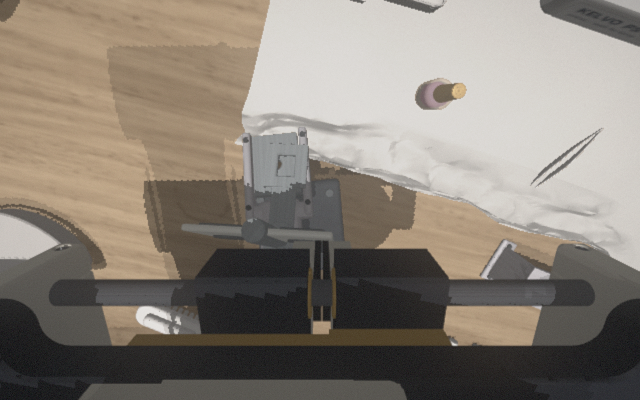

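Call:
servo_tool(
  motion=[
    {"offset": [0.002,0.006,0.0015],"roll": -8.5,"claw": -1},
    {"offset": [0,0.002,0],"roll": 0,"claw": -1},
    {"offset": [0,0.001,0],"roll": 0,"claw": -1},
    {"offset": [0,0,0],"roll": 0,"claw": -1},
  ],
)

```text
clock: 5.4
tool_pos: [0.5886, -0.049, 0.1936]
orientation: [-95.3, 89.7, -163.2]
force: [-8.0, -3.3, 3.6]
opening: 0.0001
```

```bash
python3 - <<'E'
from h import *
from plant import ctrl
ob=ctrl.get_obs();R=obsR(ob);print(ob["tool_pos"],np.degrees(np.arctan2(R[1,2],R[0,2])),ob["force"],ob["moment"].round(2))
w=ctrl.snapshot("wrist");pickle.dump(w,open("wrist4.pkl","wb"));crop(w,160,100,420,260,3,"w4.png")
E
```

```text
[ 0.58859046 -0.04898224  0.19356379] -67.94228542754459 [-8.04122261 -3.26215076  3.63938447] [-1.13  3.08 -0.01]
```

View pics/w4.png

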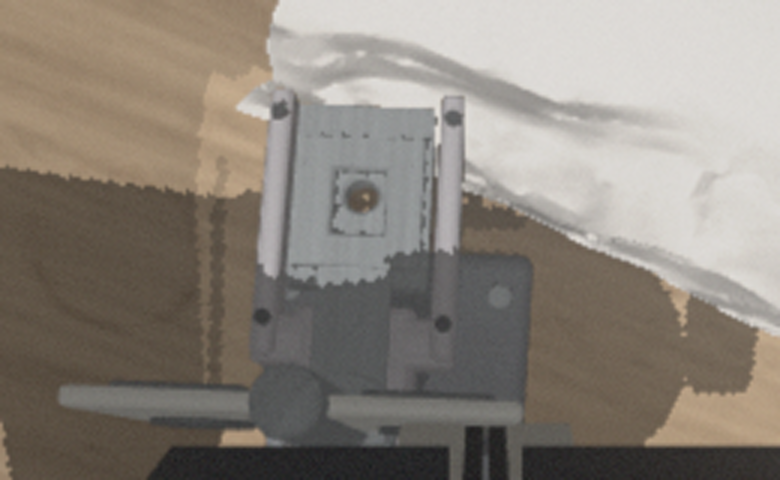

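```bash
python3 - <<'E'
from h import *
w=load("wrist4");o,R=head()
print(proj(w,(np.array([(-69,-7,5),(-69,7,5),(-51,7,5),(-51,-7,5),(-60,0,5),(-60,0,0),(-64,0,0),(-60,0,-8),(0,0,79)])/1e3)@R.T+o).round(2).tolist())
print(((np.array([(333,168),(385,170),(385,235),(331,235),(361,197),(288,397)]))/3+[160,100]).round(2).tolist())
f=cv2.resize(w["frame"][145:190,255:305],None,fx=14,fy=12,interpolation=cv2.INTER_CUBIC);cv2.imwrite("pics/w4z.png",f)
E
```

```text
[[269.52, 157.67], [286.74, 157.63], [286.3, 179.08], [268.83, 179.11], [277.85, 168.3], [278.74, 170.13], [278.86, 165.47], [280.09, 172.91], [254.15, 235.97]]
[[271.0, 156.0], [288.33, 156.67], [288.33, 178.33], [270.33, 178.33], [280.33, 165.67], [256.0, 232.33]]
```

View pics/w4z.png

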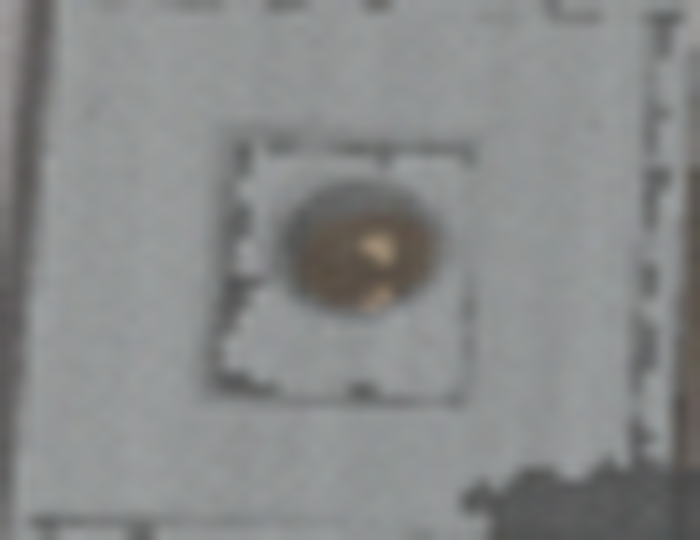

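Call:
servo_tool(
  motion=[
    {"offset": [0,-0.008,0],"roll": 0,"claw": -1},
    {"offset": [-0.02,-0.01,0],"roll": 0,"claw": -1},
    {"offset": [-0.03,0,0],"roll": 0,"claw": -0.2},
  ],
)

```text
clock: 5.82
tool_pos: [0.5736, -0.0551, 0.2439]
orientation: [-137.0, 90.0, 155.2]
force: [1.2, 0.6, -0.4]
opening: 0.0061
```

```bash
python3 - <<'E'
from h import *
w=load("wrist1");f=cv2.resize(w["frame"][10:140,220:300],None,fx=7,fy=4.6,interpolation=cv2.INTER_CUBIC);cv2.imwrite("pics/w1z.png",f)
w=load("wrist1");f=cv2.resize(w["frame"][120:210,195:340],None,fx=5,fy=5,interpolation=cv2.INTER_CUBIC);cv2.imwrite("pics/w1y.png",f)
E
```

```text
(no output)
```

View pics/w1z.png

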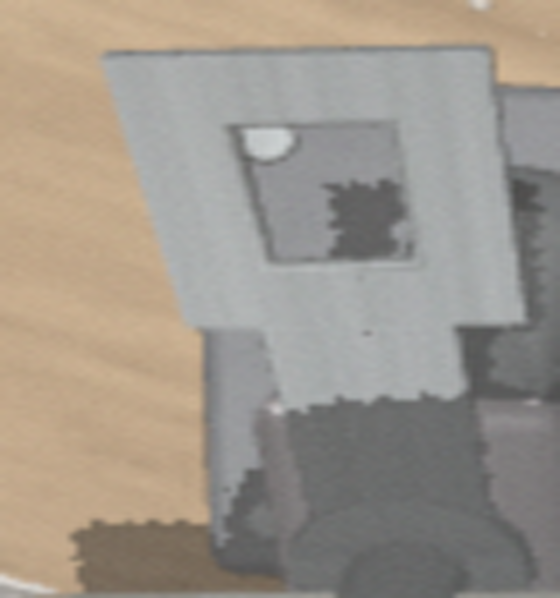

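View pics/w1y.png

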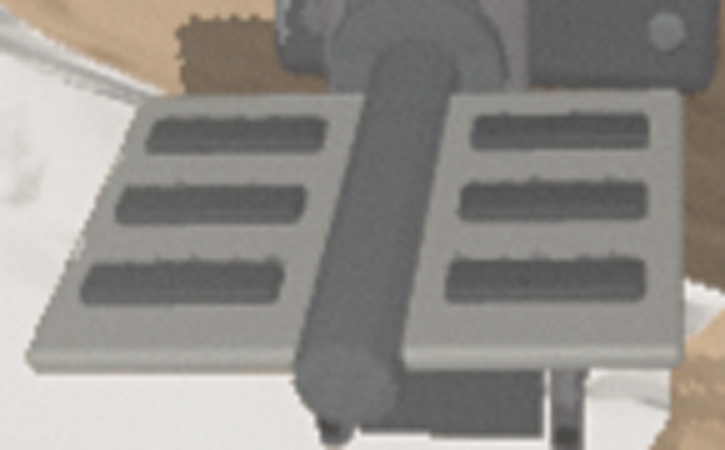

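```bash
python3 - <<'E'
from h import *
from scipy.optimize import least_squares
b=np.array([(78,17,5),(78,-17,5),(51,7,5),(69,7,5),(69,-7,5),(51,-7,5),(0,0,79)])/1e3
v0=(load("wrist0"),b,np.array([(600,178),(622,297),(485,242),(565,223),(576,270),(497,286),(281,412)])/2.6+[340,70])
b1=np.r_[b,[[.002,.042,.074],[.002,-.042,.074]]]
v1=(load("wrist1"),b1,np.r_[np.array([(103,55),(490,47),(270,263),(228,124),(396,122),(413,263)])/[7,4.6]+[220,10],np.array([(347,378),(33,352),(683,352)])/5+[195,120]])
b4=np.array([(-69,-7,5),(-69,7,5),(-51,7,5),(-51,-7,5),(0,0,79)])/1e3
v4=(load("wrist4"),b4,np.r_[np.array([(232,140),(470,145),(465,400),(212,395)])/[14,12]+[255,145],[[256,232.6]]])
def f(p):
    R=headR(p[2]);o=np.array([p[0],p[1],.14+p[3]]);r=[]
    for w,h,px in(v0,v1,v4): r.append((proj(w,h@R.T+o)+p[4:6]-px+.5*0).ravel())
    return np.r_[np.concatenate(r),p[3]/.001,p[4:6]/2]
r=least_squares(f,[.56,-.02,.38,0,0,0],loss="soft_l1");print(r.x.round(4),np.degrees(r.x[2]));e=f(r.x)
print(e[:14].round(1),e[14:32].round(1),e[32:42].round(1))
np.save("head2.npy",np.r_[r.x[:2],.14+r.x[3],r.x[2]]);np.save("bias.npy",r.x[4:6])
R=headR(r.x[2]);o=np.array([*r.x[:2],.14+r.x[3]])
for xx in(-60,-62,-63,-64): print(xx,(proj(v4[0],R@[xx/1e3,0,0]+o)+r.x[4:6]).round(2))
E
```

```text
[ 5.6040e-01 -2.4200e-02  3.9190e-01 -9.0000e-04  1.1203e+00  5.1240e-01] 22.45502696415383
[ 1.2 -0.  -0.2 -0.6  0.6 -0.6  0.4 -0.  -0.7  0.  -0.5 -0.4 -0.6  1.9] [ 0.2 -0.7  0.6  0.7 -0.3 -0.2  1.2  0.5 -0.6  0.8  0.  -0.3  0.2  1.8
 -3.2 -0.5  0.4 -1.1] [-0.5  0.  -0.3 -0.5 -0.3 -0.4  0.4  0.1  0.3  1.2]
-60 [[280.35 169.1 ]]
-62 [[280.4  166.77]]
-63 [[280.42 165.61]]
-64 [[280.44 164.45]]
```

```bash
python3 - <<'E'
from h import *
s=load("scene0");Q=pts(s);d=load("side0");D=pts(d)
for u,v in[(500,278),(480,268),(520,290),(490,310)]:print(Q[v,u].round(3))
for u,v in[(404,137),(395,133),(410,145),(367,154)]:print(D[v,u].round(3))
# anything tall in x .35-.65,y -.6..-.25
for n,A in(("s",Q),("d",D)):
  m=(A[...,0]>.3)&(A[...,0]<.65)&(A[...,1]<-.25)&(A[...,1]>-.62)&(A[...,2]>.06);B=A[m];print(n,len(B),B[B[:,2].argsort()[-5:]].round(3))
E
```

```text
[ 0.412 -0.518  0.138]
[ 0.427 -0.472  0.137]
[ 0.395 -0.562  0.137]
[ 0.381 -0.516  0.065]
[ 0.407 -0.499  0.139]
[ 0.445 -0.529  0.134]
[ 0.382 -0.494  0.114]
[ 0.513 -0.398  0.108]
s 3143 [[ 0.574 -0.619  0.234]
 [ 0.56  -0.619  0.234]
 [ 0.572 -0.617  0.234]
 [ 0.575 -0.618  0.236]
 [ 0.573 -0.616  0.236]]
d 1175 [[ 0.569 -0.619  0.234]
 [ 0.572 -0.603  0.236]
 [ 0.584 -0.617  0.237]
 [ 0.574 -0.609  0.237]
 [ 0.578 -0.608  0.238]]
```

Call:
servo_tool(
  motion=[
    {"offset": [0,-0.02,0.02],"roll": 0,"claw": -0.2},
    {"offset": [0,-0.035,0.04],"roll": 0,"claw": -0.2},
    {"offset": [0,-0.04,0.045],"roll": 0,"claw": -0.2},
    {"offset": [0,-0.04,0.045],"roll": 0,"claw": -0.2},
    {"offset": [0,-0.04,0.045],"roll": 0,"claw": -0.2},
    {"offset": [0,-0.04,0.045],"roll": 0,"claw": -0.2},
    {"offset": [0,-0.03,0.035],"roll": 0,"claw": -0.2},
    {"offset": [0,-0.01,0.013],"roll": 0,"claw": -0.2},
    {"offset": [0,0,0],"roll": 0,"claw": -0.2},
  ],
)

```text
clock: 6.95
tool_pos: [0.4489, -0.4193, 0.2436]
orientation: [57.6, 90.0, -10.1]
force: [-0.6, 0.8, 0.1]
opening: 0.0351
```

```bash
python3 - <<'E'
from h import *
from plant import ctrl
ob=ctrl.get_obs();R=obsR(ob);print(ob["tool_pos"],np.degrees(np.arctan2(R[1,2],R[0,2])),ob["force"],ob["opening"],ob["joint_pos"].round(1))
w=ctrl.snapshot("wrist");pickle.dump(w,open("wrist5.pkl","wb"));cv2.imwrite("pics/w5.png",w["frame"])
print(proj(w,[[.513,-.393,.114],[.513,-.393,.06]]))
E
```

```text
[ 0.44889552 -0.41931914  0.24359043] -67.73594065370293 [-0.58903156  0.7791518   0.1486431 ] 0.03506115228064136 [-24.9  14.3  -5.9  -0.  -69.8 137.1]
[[320.32036496 125.23910241]
 [320.47396415 123.2985927 ]]
```

View pics/w5.png

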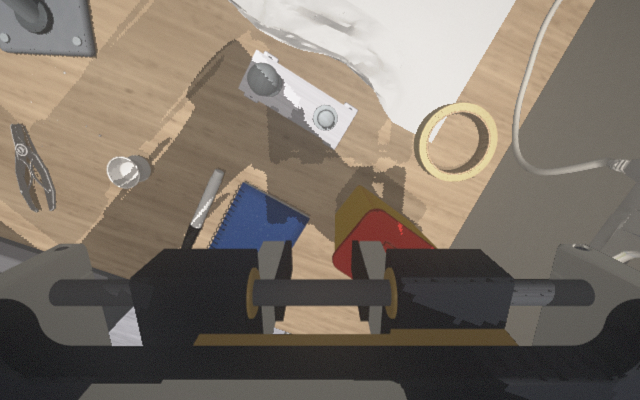

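```bash
cat >> h.py <<'E'
def ray(s,px,z,bias=True):
    b=np.load("bias.npy") if bias else 0
    u,v=np.array(px)-b;K=s["mtx"];E=s["extrinsics"];d=E[:3,:3]@np.array([(u-K[0,2])/K[0,0],-(v-K[1,2])/K[1,1],-1])
    return E[:3,3]+d*(z-E[2,3])/d[2]
E
python3 - <<'E'
from h import *
w=load("wrist5")
f=cv2.resize(w["frame"][40:150,230:365],None,fx=5.5,fy=5.5,interpolation=cv2.INTER_CUBIC);cv2.imwrite("pics/w5z.png",f)
E
```

```text
(no output)
```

View pics/w5z.png

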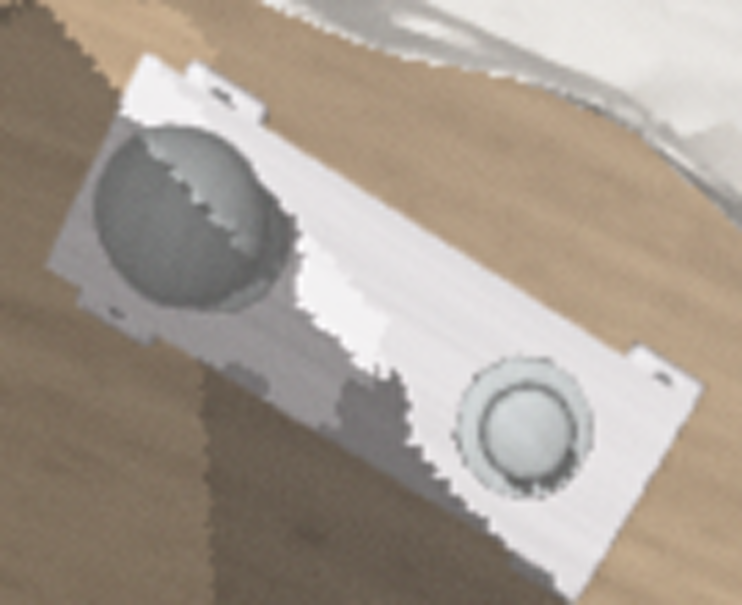

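```bash
python3 - <<'E'
from h import *
w=load("wrist5")
k=lambda u,v:(u/5.5+230,v/5.5+40)
print(ray(w,k(528,432),.114),ray(w,k(524,427),.064),ray(w,k(192,218),.096))
P=pts(w);print(P[118,326],P[84,270],P[110,300])
p=ray(w,k(526,430),.089);g=np.radians(-67.74);T=toolR(g)
print(T.T@(np.array([p[0],p[1],.2436])-[.4489,-.4193,.2436]))
E
```

```text
[ 0.52067311 -0.39449258  0.114     ] [ 0.52072915 -0.3942315   0.064     ] [ 0.53142198 -0.32674881  0.096     ]
[ 0.52110654 -0.39543718  0.11485259] [ 0.52934991 -0.3357857   0.10733236] [ 0.51756677 -0.36668613  0.06013606]
[0.         0.07577256 0.0041494 ]
```

Call:
servo_tool(
  motion=[
    {"offset": [0,0.03,0.002],"roll": 0,"claw": -0.2},
    {"offset": [0,0.036,0.002],"roll": 0,"claw": -0.2},
    {"offset": [0,0.01,0],"roll": 0,"claw": -0.2},
    {"offset": [0.03,0,0],"roll": 0,"claw": -0.2},
    {"offset": [0.05,0,0],"roll": 0,"claw": -0.2},
    {"offset": [0.03,0,0],"roll": 0,"claw": -0.2},
    {"offset": [0,0,0],"roll": 0,"claw": -0.2},
  ],
)

```text
clock: 7.88
tool_pos: [0.52, -0.3916, 0.1313]
orientation: [-137.8, 89.7, 154.7]
force: [-0.7, -0.3, 1.3]
opening: 0.0349
```

```bash
python3 - <<'E'
from h import *
from plant import ctrl
ob=ctrl.get_obs();print(ob["tool_pos"],ob["force"],ob["opening"])
for n in("side","wrist"):
  s=ctrl.snapshot(n);pickle.dump(s,open(n+"6.pkl","wb"))
  if n=="side":crop(s,300,90,440,210,5,"d6.png")
  else: crop(s,200,180,450,330,3,"w6.png")
E
```

```text
[ 0.51999178 -0.39161618  0.13132174] [-0.66255328 -0.26493256  1.25834834] 0.03493073353073118
```

View pics/d6.png

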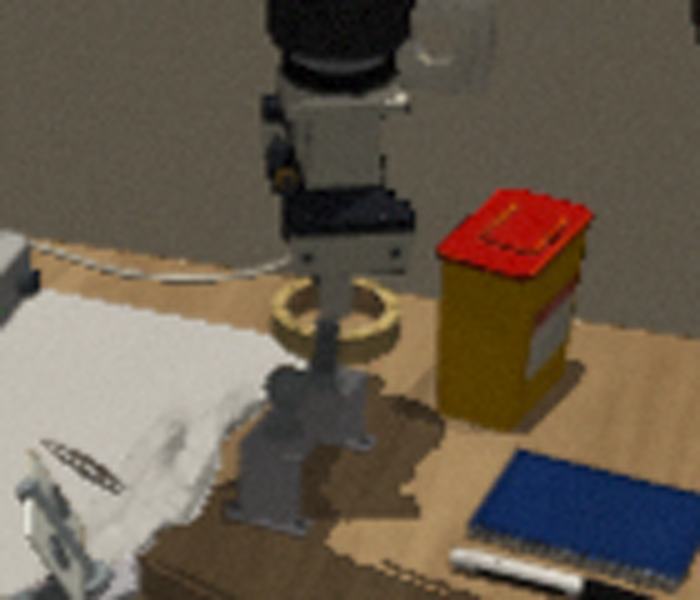

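View pics/w6.png

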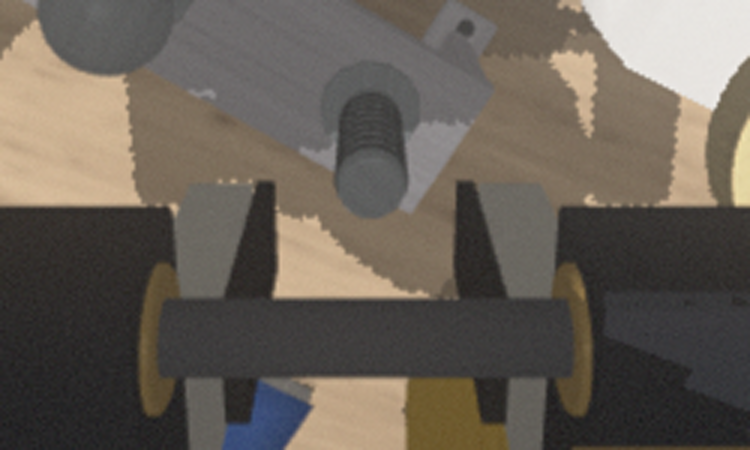

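Call:
servo_tool(
  motion=[
    {"offset": [0.02,0,0.002],"roll": 0,"claw": -0.2},
    {"offset": [0.015,0,0],"roll": 0,"claw": -0.2},
    {"offset": [0,0,0],"roll": 0,"claw": -0.2},
    {"offset": [0,0,0],"roll": 0,"claw": -1},
    {"offset": [0,0,0],"roll": 0,"claw": -1},
    {"offset": [0,0,0],"roll": 0,"claw": -1},
    {"offset": [0,0,0],"roll": 0,"claw": -1},
  ],
)

```text
clock: 8.85
tool_pos: [0.5219, -0.3953, 0.0993]
orientation: [35.7, 89.9, -31.8]
force: [-0.4, 0.6, 3.3]
opening: 0.0148
```

Call:
servo_tool(
  motion=[
    {"offset": [-0.012,0,0],"roll": 0,"claw": -1},
    {"offset": [-0.014,0,0],"roll": 0,"claw": -1},
    {"offset": [-0.008,0,0],"roll": 0,"claw": -1},
    {"offset": [0,0,0],"roll": 0,"claw": -1},
  ],
)

```text
clock: 9.35
tool_pos: [0.522, -0.3954, 0.1338]
orientation: [45.8, 89.9, -21.7]
force: [0.0, -0.6, -0.8]
opening: 0.0151
```

```bash
python3 - <<'E'
from h import *
from plant import ctrl
ob=ctrl.get_obs();print(ob["tool_pos"],ob["force"],ob["opening"])
for n in("side","wrist","scene"):
  s=ctrl.snapshot(n);pickle.dump(s,open(n+"7.pkl","wb"))
  if n=="side":crop(s,300,110,420,210,6,"d7.png")
  elif n=="scene":crop(s,380,180,500,280,6,"s7.png")
  else: crop(s,200,180,450,330,3,"w7.png")
E
```

```text
[ 0.52204166 -0.39536919  0.13383516] [ 0.04250138 -0.55128704 -0.81225356] 0.015075324825076418
```

View pics/d7.png

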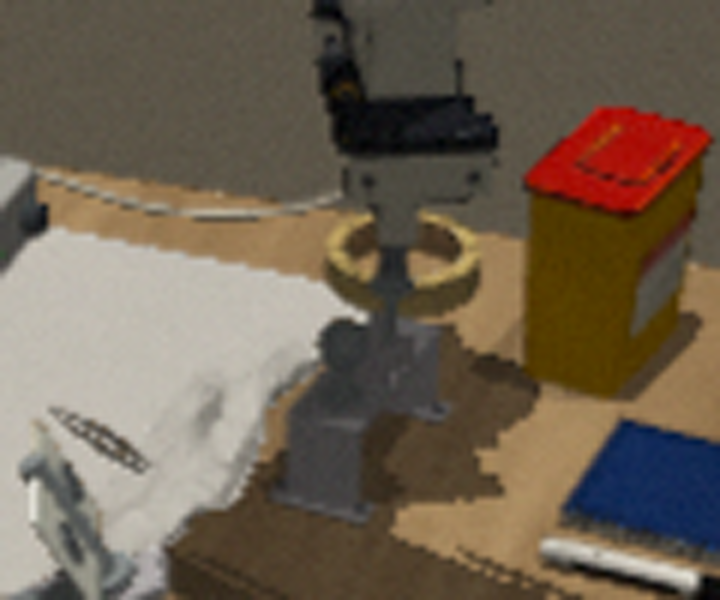

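View pics/s7.png

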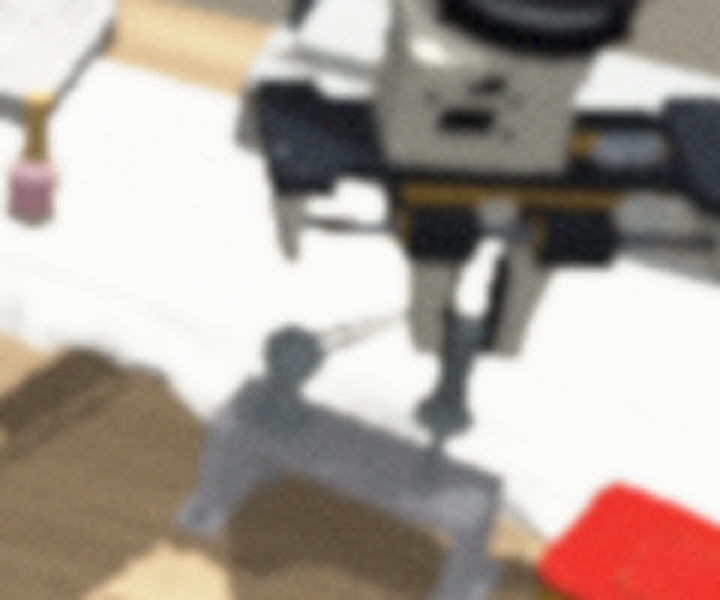

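View pics/w7.png

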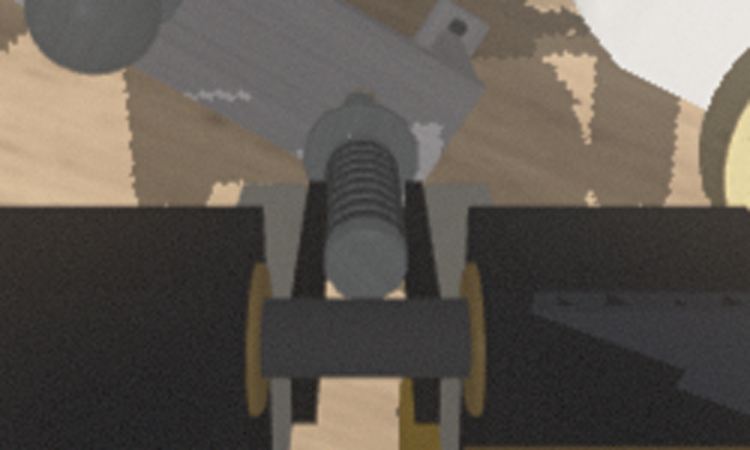

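Call:
servo_tool(
  motion=[
    {"offset": [0,0.0055,0],"roll": 0,"claw": -1},
    {"offset": [0,0.0055,0],"roll": 0,"claw": -1},
    {"offset": [0.001,0.005,0],"roll": 0,"claw": -1},
    {"offset": [0.001,0.005,0],"roll": 0,"claw": -1},
    {"offset": [0,0,0],"roll": 0,"claw": -1},
  ],
)

```text
clock: 10.12
tool_pos: [0.5413, -0.3868, 0.1304]
orientation: [-137.2, 90.0, 155.4]
force: [-2.0, 0.7, -1.3]
opening: 0.0148
```

```bash
cat > look.py <<'E'
from h import *
from plant import ctrl
import sys
i=sys.argv[1]
ob=ctrl.get_obs();R=obsR(ob);print(ob["clock"],ob["tool_pos"],ob["force"].round(1),ob["moment"].round(2),ob["opening"],np.degrees(np.arctan2(R[1,2],R[0,2])))
ims=[]
for n in sys.argv[2].split(","):
  s=ctrl.snapshot(n);pickle.dump(s,open(n+i+".pkl","wb"))
  c={"side":(300,110,420,210),"scene":(380,180,500,280),"wrist":(200,180,450,330)}
  c.update(eval(sys.argv[3]) if len(sys.argv)>3 else {})
  c=c[n]; f=s["frame"][c[1]:c[3],c[0]:c[2]]; sc=390/f.shape[1]; f=cv2.resize(f,None,fx=sc,fy=sc,interpolation=cv2.INTER_CUBIC); ims.append(f)
H=max(f.shape[0] for f in ims)
cv2.imwrite(f"pics/L{i}.png",np.hstack([cv2.copyMakeBorder(f,0,H-f.shape[0],0,4,0) for f in ims]))
E
python3 look.py 8 scene,wrist
```

```text
10.125 [ 0.54130121 -0.38683847  0.13043314] [-2.   0.7 -1.3] [-0.17  0.83  0.05] 0.01484223061765096 -67.47370640724283
```

View pics/L8.png

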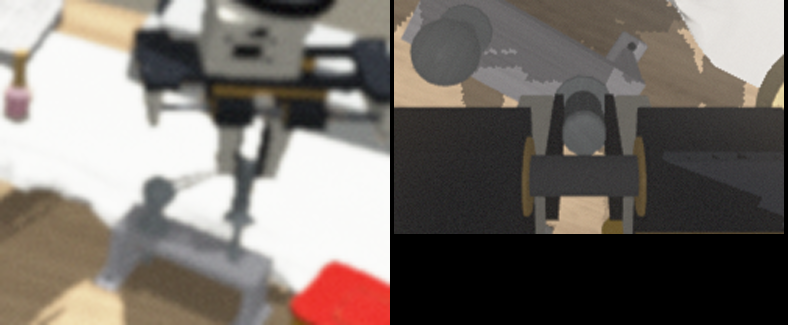

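Call:
servo_tool(
  motion=[
    {"offset": [0.001,0.005,0],"roll": 0,"claw": -1},
    {"offset": [0.0015,0.005,0],"roll": 0,"claw": -1},
    {"offset": [0.0015,0.0045,0],"roll": 0,"claw": -1},
    {"offset": [0.002,0.0045,0],"roll": 0,"claw": -1},
    {"offset": [0,0,0],"roll": 0,"claw": -1},
  ],
)

```text
clock: 10.85
tool_pos: [0.559, -0.3797, 0.1245]
orientation: [43.4, 90.0, -24.1]
force: [-1.6, 0.5, 1.0]
opening: 0.015
```

```bash
python3 look.py 9 scene,wrist
```

```text
10.85 [ 0.55899944 -0.3796717   0.12448108] [-1.6  0.5  1. ] [-0.08  0.92 -0.04] 0.014999491851862659 -67.47665569914722
```

View pics/L9.png

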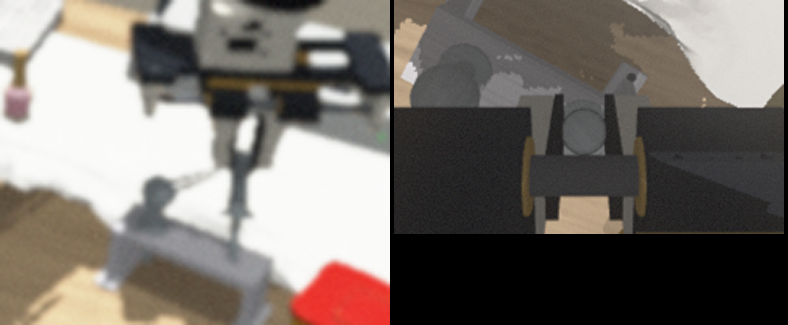

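Call:
servo_tool(
  motion=[
    {"offset": [-0.008,0.004,0],"roll": 0,"claw": -1},
    {"offset": [-0.03,0.01,0],"roll": 0,"claw": -1},
    {"offset": [-0.05,0,0],"roll": 0,"claw": -1},
    {"offset": [-0.03,0,0],"roll": 0,"claw": -1},
    {"offset": [0,0,0],"roll": 0,"claw": -1},
  ],
)

```text
clock: 11.58
tool_pos: [0.5737, -0.3752, 0.2472]
orientation: [45.6, 89.5, -21.9]
force: [-0.1, 0.6, -0.9]
opening: 0.0149
```

```bash
python3 look.py 10 scene,side "{'side':(260,60,400,200),'scene':(380,110,500,230)}"
python3 - <<'E'
from h import *
h=np.load("head2.npy");o=h[:3];R=headR(h[3]);print(h)
for s in(.02,.0,-.03):
  C=o+R@np.array([-.063,0,s+.0865]);print(s,"tip",(o+R@np.array([-.063,0,s])).round(4),"TCP",(C-[0,0,.0075]).round(4))
E
```

```text
11.575 [ 0.57368386 -0.37520608  0.24717514] [-0.1  0.6 -0.9] [-0.11  0.03 -0.02] 0.014937125439315822 -67.47508959690097
[ 0.56040219 -0.02420242  0.13911713  0.39191415]
0.02 tip [6.205e-01 6.000e-04 1.272e-01] TCP [0.658  0.0161 0.1961]
0.0 tip [ 0.6118 -0.003   0.1095] TCP [0.6493 0.0126 0.1784]
-0.03 tip [ 0.5988 -0.0083  0.0831] TCP [0.6363 0.0072 0.1519]
```

View pics/L10.png

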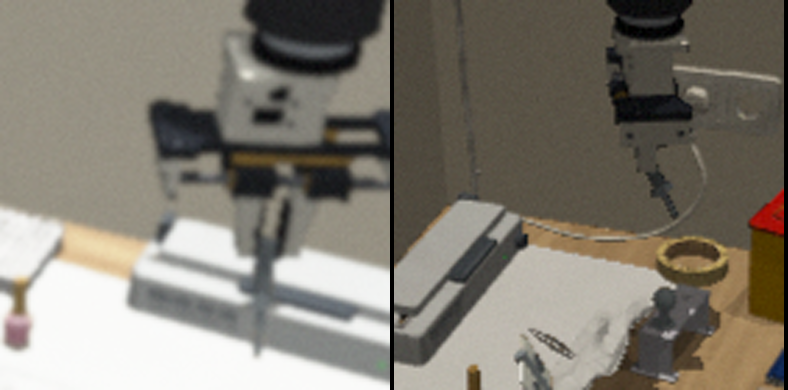

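Call:
servo_tool(
  motion=[
    {"offset": [0,0.03,-0.005],"roll": 0,"claw": -1},
    {"offset": [0,0.05,-0.006],"roll": 0,"claw": -1},
    {"offset": [0,0.045,-0.01],"roll": 0,"claw": -1},
    {"offset": [0,0.02,-0.045],"roll": 0,"claw": -1},
    {"offset": [0,0.0214,-0.0516],"roll": 0,"claw": -1},
    {"offset": [0,0.0214,-0.0516],"roll": 0,"claw": -1},
    {"offset": [0,0.0214,-0.0516],"roll": 0,"claw": -1},
    {"offset": [0,0.0214,-0.0516],"roll": 0,"claw": -1},
    {"offset": [0,0.015,-0.04],"roll": 0,"claw": -1},
    {"offset": [0,0.007,-0.018],"roll": 0,"claw": -1},
    {"offset": [0,0,0],"roll": 0,"claw": -1},
    {"offset": [0,0,0],"roll": 0,"claw": -1},
  ],
)

```text
clock: 13.18
tool_pos: [0.6785, 0.0269, 0.2421]
orientation: [-86.6, 90.0, -154.2]
force: [0.2, -0.7, -0.3]
opening: 0.0146
```

```bash
python3 look.py 11 side,scene,wrist "{'side':(220,70,400,250),'scene':(250,80,400,230)}"
```

```text
13.175 [0.67846834 0.02685756 0.24212809] [ 0.2 -0.7 -0.3] [-0.23  0.04 -0.02] 0.01463032165705575 -67.5207302224519
```

View pics/L11.png

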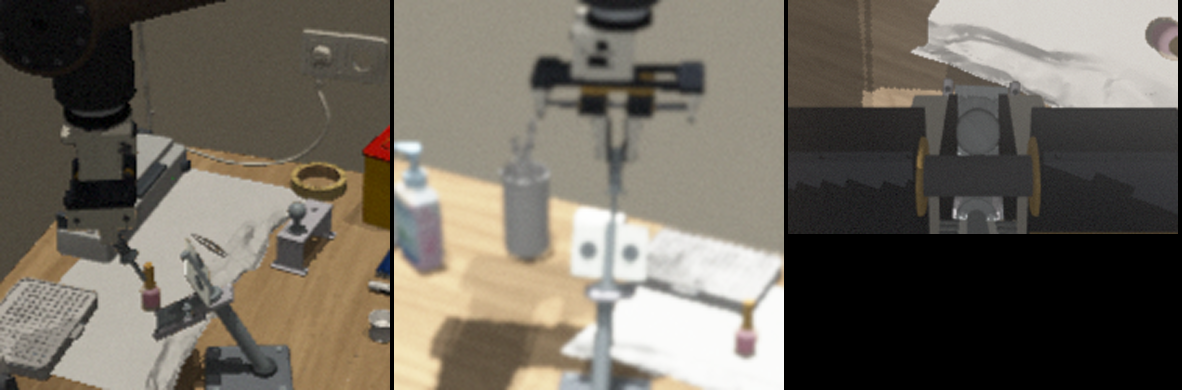

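```bash
python3 - <<'E'
from h import *
s=load("side11");crop(s,250,165,330,235,9,"d11.png")
print(proj(s,[[.6785,.0269,.2421]]))
E
```

```text
[[269.83347158 178.04951201]]
```

View pics/d11.png

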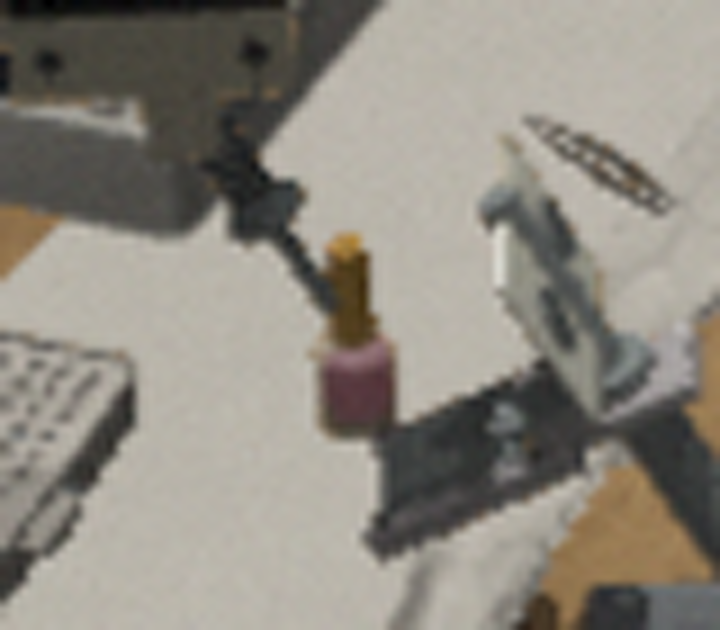

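```bash
python3 - <<'E'
from h import *
s=load("side11");T=np.array([.6785,.0269,.2421]);f=np.array([np.cos(.3927),np.sin(.3927),0])
for th in(22,25,28,31,34):
  a=np.radians(th);ax=f*np.sin(a)+np.cos(a)*up;C=T+[0,0,.0075]
  q=np.array([C-ax*.0865,C-ax*.0465]);q=(proj(s,q)-[250,165])*9;d=q[0]-q[1];print(th,q.round(0).tolist(),np.degrees(np.arctan2(d[1],d[0])).round(1))
h=np.load("head2.npy");o=h[:3];R=headR(h[3])
for p in([-60,0,5],[-63,0,0],[0,0,79],[-78,17,5],[-78,-17,5],[0,42,74],[0,-42,74]):print(p,((proj(s,o+R@(np.array(p)/1e3))-[250,165])*9).round())
P=pts(s);m=[(279,188),(277,185),(283,193)]
for u,v in m:print(u,v,P[v,u])
E
```

```text
22 [[303.0, 308.0], [245.0, 212.0]] 59.2
25 [[316.0, 303.0], [253.0, 209.0]] 56.0
28 [[328.0, 297.0], [259.0, 206.0]] 52.9
31 [[340.0, 290.0], [266.0, 202.0]] 49.8
34 [[352.0, 283.0], [272.0, 199.0]] 46.8
[-60, 0, 5] [[442. 435.]]
[-63, 0, 0] [[442. 449.]]
[0, 0, 79] [[487. 191.]]
[-78, 17, 5] [[393. 426.]]
[-78, -17, 5] [[394. 491.]]
[0, 42, 74] [[492. 127.]]
[0, -42, 74] [[500. 282.]]
279 188 [0.65492437 0.0244369  0.21278074]
277 185 [0.65793424 0.0289087  0.22495516]
283 193 [0.64778547 0.01679155 0.19246991]
```

Call:
servo_tool(
  motion=[
    {"offset": [0.015,-0.0075,0.002],"roll": 0,"claw": -1},
    {"offset": [0.018,-0.0085,0],"roll": 0,"claw": -1},
    {"offset": [0.012,-0.0065,0],"roll": 0,"claw": -1},
    {"offset": [0,0,0],"roll": 0,"claw": -1},
  ],
)

```text
clock: 13.82
tool_pos: [0.6577, 0.0162, 0.197]
orientation: [-96.7, 89.9, -164.3]
force: [-0.1, -0.3, -0.1]
opening: 0.0149
```

```bash
python3 look.py 12 side,scene,wrist "{'side':(250,150,340,240),'scene':(290,120,370,200),'wrist':(200,130,450,380)}"
```

```text
13.825 [0.65773974 0.01617448 0.19702144] [-0.1 -0.3 -0.1] [-0.15  0.02  0.01] 0.014930966267247303 -67.55053591471405
```

View pics/L12.png

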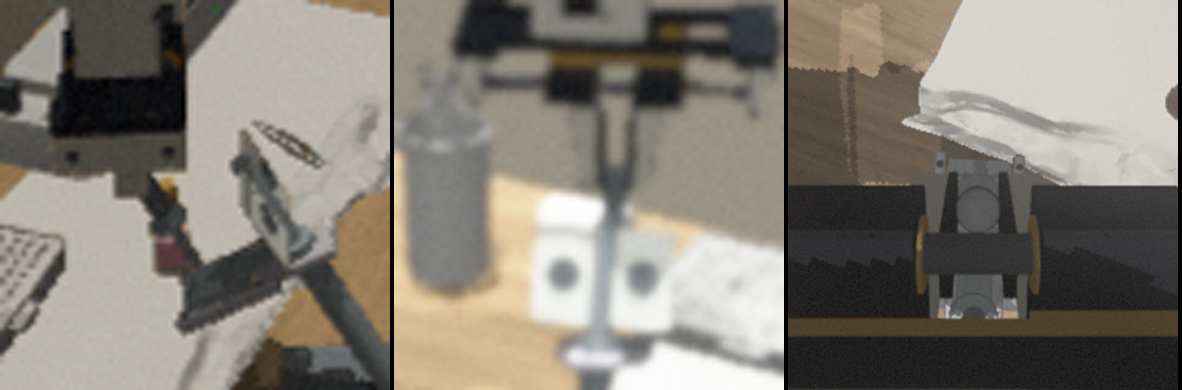

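```bash
python3 - <<'E'
from h import *
s=load("side12");g=s["frame"][180:230,280:335].astype(float);g=np.clip(255*(g/255)**.55,0,255).astype(np.uint8)
cv2.imwrite("pics/d12.png",cv2.resize(g,None,fx=13,fy=11,interpolation=cv2.INTER_CUBIC))
k=lambda p:((proj(s,p)-[280,180])*[13,11]).round().tolist()
h=np.load("head2.npy");o=h[:3];R=headR(h[3])
for p in([-51,-7,5],[-51,7,5],[-69,-7,5],[-69,7,5],[-63,0,0],[-78,17,5],[-78,-17,5],[0,0,79],[-63,0,20],[-63,0,5]):print(p,k(o+R@(np.array(p)/1e3)))
f=np.array([np.cos(.3927),np.sin(.3927),0]);a=np.radians(28.5);ax=f*np.sin(a)+np.cos(a)*up;C=np.array([.6577,.0162,.197])+[0,0,.0075]-.0007*f
print(k([C-ax*.0865,C-ax*.0465]),(R.T@(C-ax*.0865-o)*1e3).round(1))
E
```

```text
[-51, -7, 5] [[284.0, 369.0]]
[-51, 7, 5] [[283.0, 336.0]]
[-69, -7, 5] [[214.0, 397.0]]
[-69, 7, 5] [[213.0, 365.0]]
[-63, 0, 0] [[248.0, 384.0]]
[-78, 17, 5] [[178.0, 356.0]]
[-78, -17, 5] [[179.0, 435.0]]
[0, 0, 79] [[314.0, 68.0]]
[-63, 0, 20] [[202.0, 332.0]]
[-63, 0, 5] [[237.0, 371.0]]
[[209.0, 329.0], [113.0, 223.0]] [-61.   -0.1  20.4]
```

View pics/d12.png

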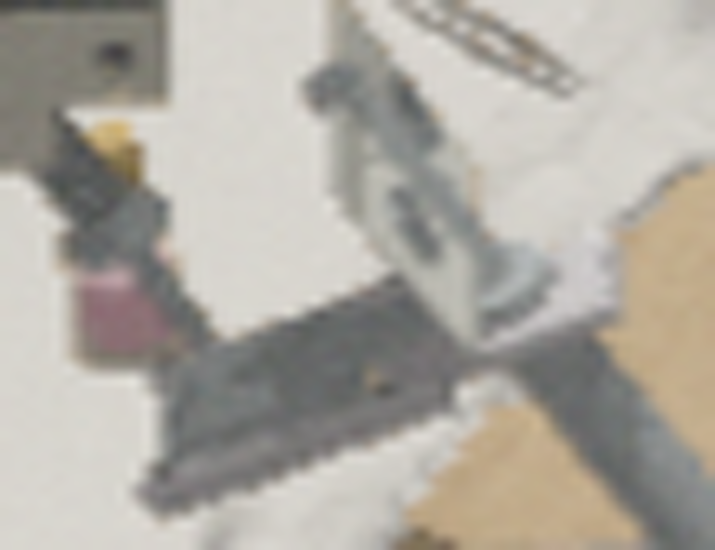

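Call:
servo_tool(
  motion=[
    {"offset": [0.006,-0.002,0],"roll": 0,"claw": -1},
    {"offset": [0.006,-0.003,0],"roll": 0,"claw": -1},
    {"offset": [0.005,-0.0025,0],"roll": 0,"claw": -1},
    {"offset": [0,0,0],"roll": 0,"claw": -1},
  ],
)

```text
clock: 14.48
tool_pos: [0.6509, 0.0139, 0.1801]
orientation: [-98.2, 89.9, -165.7]
force: [0.4, -0.1, -0.8]
opening: 0.0151
```

Call:
servo_tool(
  motion=[
    {"offset": [0.0026,-0.0014,0],"roll": 0,"claw": -1},
    {"offset": [0.0026,-0.0014,0],"roll": 0,"claw": -1},
    {"offset": [0,0,0],"roll": 0,"claw": -1},
  ],
)

```text
clock: 14.85
tool_pos: [0.6485, 0.0127, 0.1753]
orientation: [-82.7, 90.0, -150.2]
force: [-0.3, -0.9, -2.1]
opening: 0.0148
```

Call:
servo_tool(
  motion=[
    {"offset": [0.0026,-0.0014,0],"roll": 0,"claw": -1},
    {"offset": [0.0026,-0.0014,0],"roll": 0,"claw": -1},
    {"offset": [0,0,0],"roll": 0,"claw": -1},
  ],
)

```text
clock: 15.22
tool_pos: [0.6459, 0.0118, 0.1699]
orientation: [-99.7, 90.0, -167.2]
force: [-0.6, -1.1, -1.3]
opening: 0.0153
```

```bash
python3 look.py 13 side,scene "{'side':(250,150,340,240),'scene':(290,120,370,200)}"
```

```text
15.225 [0.64588933 0.01178727 0.16988677] [-0.6 -1.1 -1.3] [-0.74  0.31  0.06] 0.015251458171090627 -67.50524893097243
```

View pics/L13.png

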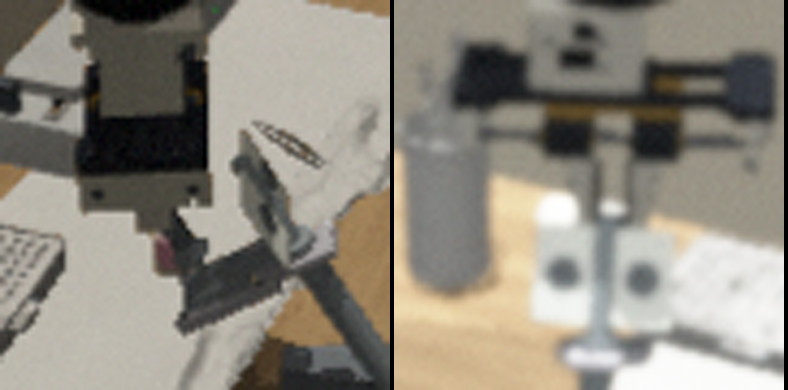

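Call:
servo_tool(
  motion=[
    {"offset": [0.0026,-0.0014,0],"roll": 0,"claw": -1},
    {"offset": [0.0035,-0.0019,0],"roll": 0,"claw": -1},
    {"offset": [0.0035,-0.0019,0],"roll": 0,"claw": -1},
    {"offset": [0.0026,-0.0014,0],"roll": 0,"claw": -1},
    {"offset": [0,0,0],"roll": 0,"claw": -1},
  ],
)

```text
clock: 15.95
tool_pos: [0.6398, 0.0093, 0.1576]
orientation: [-104.5, 90.0, -172.0]
force: [-0.9, -1.7, -0.9]
opening: 0.0151
```

Call:
servo_tool(
  motion=[
    {"offset": [0.0026,-0.0014,0],"roll": 0,"claw": -1},
    {"offset": [0.0026,-0.0014,0],"roll": 0,"claw": -1},
    {"offset": [0.0018,-0.0009,0],"roll": 0,"claw": -1},
    {"offset": [0,0,0],"roll": 0,"claw": -1},
  ],
)

```text
clock: 16.45
tool_pos: [0.6365, 0.0079, 0.1508]
orientation: [-105.5, 90.0, -173.0]
force: [-0.7, -0.4, -0.4]
opening: 0.015
```

```bash
python3 look.py 14 side,scene "{'side':(250,150,340,240),'scene':(290,120,370,200)}"
```

```text
16.45 [0.63648843 0.00792644 0.15078922] [-0.7 -0.4 -0.4] [-0.67  0.22  0.02] 0.014960834768800972 -67.5058403599074
```

View pics/L14.png

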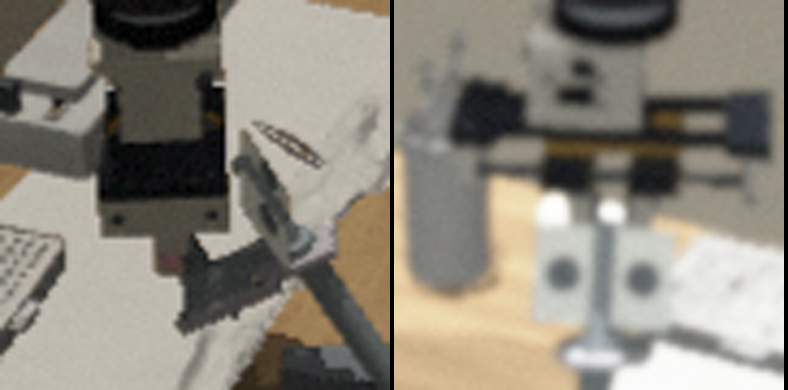

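Call:
servo_tool(
  motion=[
    {"offset": [0.0013,-0.0007,0],"roll": 0,"claw": -1},
    {"offset": [0.001,-0.0005,0],"roll": 0,"claw": -1},
    {"offset": [0,0,0],"roll": 0,"claw": -1},
  ],
)

```text
clock: 16.92
tool_pos: [0.6361, 0.0076, 0.1491]
orientation: [72.8, 89.9, 5.3]
force: [0.2, -0.9, 1.1]
opening: 0.0149
```

Call:
servo_tool(
  motion=[
    {"offset": [0.001,-0.0005,0],"roll": 0,"claw": -1},
    {"offset": [0.001,-0.0005,0],"roll": 0,"claw": -1},
    {"offset": [0,0,0],"roll": 0,"claw": -1},
  ],
)

```text
clock: 17.3
tool_pos: [0.6366, 0.0075, 0.1485]
orientation: [74.0, 89.7, 6.6]
force: [2.2, 0.3, 7.2]
opening: 0.0152
```

Call:
servo_tool(
  motion=[
    {"offset": [0.001,-0.0003,0],"roll": 0,"claw": -1},
    {"offset": [0,0,0],"roll": 0,"claw": -1},
    {"offset": [0,0,0],"roll": 0,"claw": -0.7},
    {"offset": [0,0,0],"roll": 0,"claw": -0.3},
    {"offset": [0,0,0],"roll": 0,"claw": -0.3},
    {"offset": [0,0,0],"roll": 0,"claw": -0.3},
  ],
)

```text
clock: 18.05
tool_pos: [0.634, 0.007, 0.1452]
orientation: [-108.7, 89.9, -176.2]
force: [0.3, 0.7, 0.9]
opening: 0.0303
```

Call:
servo_tool(
  motion=[
    {"offset": [-0.01,0.004,0],"roll": 0,"claw": -0.3},
    {"offset": [-0.03,0.012,0],"roll": 0,"claw": -0.3},
    {"offset": [-0.03,0.0,0],"roll": 0,"claw": -0.3},
    {"offset": [0,0,0],"roll": 0,"claw": -0.3},
  ],
)

```text
clock: 18.55
tool_pos: [0.6511, 0.0135, 0.2192]
orientation: [76.7, 89.7, 9.2]
force: [0.3, -0.3, -0.0]
opening: 0.0308
```

```bash
python3 look.py 15 side,scene,wrist "{'side':(270,170,340,240),'scene':(290,120,370,200),'wrist':(150,80,450,380)}"
```

```text
18.55 [0.6511069  0.01346826 0.21924185] [ 0.3 -0.3 -0. ] [-0.12  0.07 -0.03] 0.030803704195865096 -67.47890975621024
```

View pics/L15.png

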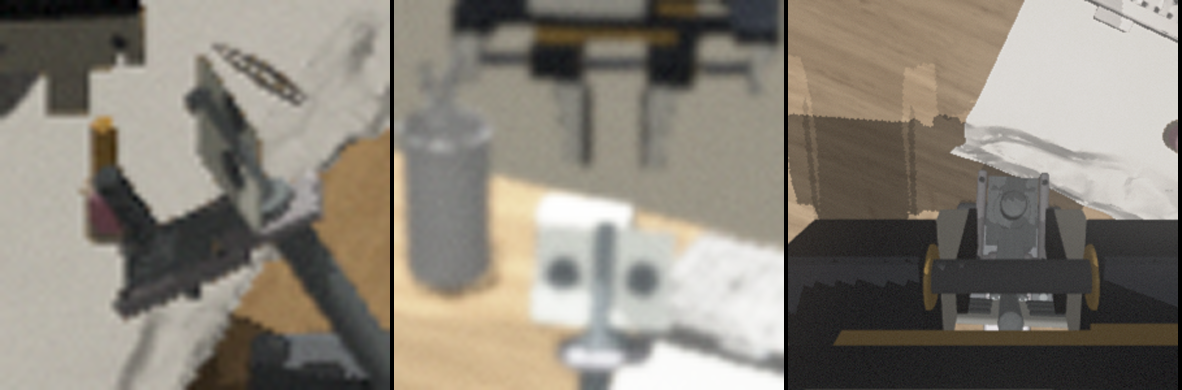

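Call:
servo_tool(
  motion=[
    {"offset": [-0.04,0,0],"roll": 0,"claw": -0.3},
    {"offset": [-0.02,-0.03,0],"roll": 0,"claw": -0.3},
    {"offset": [0,-0.05,0],"roll": 0,"claw": -0.3},
    {"offset": [0,-0.03,0],"roll": 0,"claw": -0.3},
    {"offset": [0,0,0],"roll": 0,"claw": -0.3},
  ],
)

```text
clock: 19.32
tool_pos: [0.5458, -0.0297, 0.2759]
orientation: [-168.5, 90.0, 124.0]
force: [1.3, -0.1, 0.2]
opening: 0.031
```

```bash
python3 look.py 16 wrist,side "{'side':(270,170,340,240),'wrist':(220,100,420,250)}"
python3 - <<'E'
from h import *
h=np.load("head2.npy");o=h[:3];R=headR(h[3])
for n in("wrist16","side16","scene15"):
  s=load(n);Q=(pts(s)-o)@R*1e3;m=(abs(Q[...,0]+63)<14)&(abs(Q[...,1])<14)&(Q[...,2]>-5)&(Q[...,2]<90)
  B=Q[m];t=B[B[:,2]>54];print(n,len(B),len(t),np.median(t,0) if len(t) else 0,np.percentile(B[:,2],[50,90,99]) )
  for a,b in((12,30),(30,54)):
    c=B[(B[:,2]>a)&(B[:,2]<b)];print(a,b,len(c),c.mean(0).round(1) if len(c) else 0)
  c=B[(B[:,2]>3)&(B[:,2]<14)];print("low z",np.histogram(c[:,2],bins=range(3,15))[0])
E
```

```text
19.325 [ 0.54577854 -0.02967173  0.27590827] [ 1.3 -0.1  0.2] [-0.1  -0.08 -0.02] 0.03101432358254117 -67.53400828982059
wrist16 1099 291 [-61.77136094   1.731219    59.49469283] [27.95070455 59.74756444 60.82520418]
12 30 132 [-57.5   0.6  22. ]
30 54 235 [-57.7   1.3  42.4]
low z [  1  12  64  63  28  29 117  97  23   2   9]
side16 137 19 [-64.47790668  -1.37959708  56.97111449] [25.93849506 56.40506299 59.69135315]
12 30 28 [-62.7  -5.   21. ]
30 54 44 [-62.2  -5.6  41.9]
low z [2 4 6 4 0 5 9 5 6 1 1]
scene15 6 0 0 [3.92205324 6.62171383 6.62278335]
12 30 0 0
30 54 0 0
low z [2 1 0 2 0 0 0 0 0 0 0]
```

View pics/L16.png

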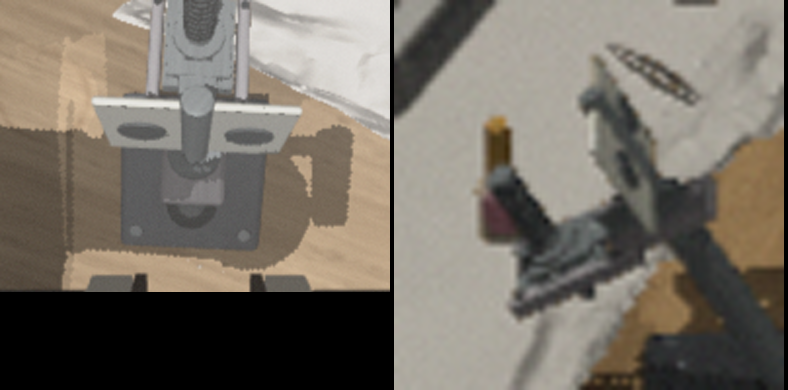

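```bash
python3 - <<'E'
from plant import ctrl
print(ctrl.close_job())
E
```

```text
the job is handed in; nothing more can be done
None
```

I turned the sign to its stop and locked it there with the straight-handled pin, then handed the job in at about 19.4 s. No verdict was reported.

- **Sign:** I pushed it round with the shut fingertips until about 9 N built up at the stop. The bars now face the stand's front and the tongue lies over the floating plate.
- **Pin:** I gripped it high on the handle and leaned it about 28° in the jaws against the rim of the rack hole, since the tool itself cannot tilt. From the pictures I put the plate hole at x ≈ -63 mm in the head's frame. The pin slid in with almost no resistance until about 7 N built up at the end of its travel, and I pressed it about 1 mm further. I then released it and drew the arm clear.

**Last checks:**
- **Seating:** the wrist depth picture puts the handle's top at 59.5 mm above the plate (59 expected) and the collar's top at about 9–10 mm (9 expected). That means the collar is home within about 1 mm, and the pin stands roughly square in the pictures.
- **Disagreement:** the side camera's few depth points on the handle gave its top at 57 mm, and the two cameras differed by about 3 mm along and across the slope. The scene camera gave no usable reading.
- **Not measured:** I did not measure the sign's final angle after backing away. I took it from the push against the stop and from the pin's limited slack in the eye.
- **Bystanders:** I did not re-measure the ball-headed pin, the cup or the bottles at the end. Nothing I did should have touched them, and I saw none of them disturbed in the pictures I viewed.

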